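# Clear the drying tray and line up the walnut blocks

### The arm

A 6-joint arm with a two-finger parallel gripper is mounted at the origin on the work surface. World frame = base frame: x ahead of the robot, y to its left, z up, the work surface at z = 0. Lengths are in m, angles in degrees, forces in N, time in s.
With the tool pointing down it reaches from about 0.4 to 0.825 m from the base axis. Payload 7 kg.
Tool frame: the origin (TCP) lies midway between the tips of the shut fingers; the grasp point (between the pads) lies ctrl.tcp_to_grasp behind it (ctrl.tcp_to_grasp is the distance from the TCP to the grasp point, in m); y points along the fingers, z is the direction in which the jaws open and shut, and the axes are right-handed (so a half turn about y gives the same grasp; the last joint's range is limited). The gripper opens to 88 mm and grips with 3 to 60 N. Pads are 19 mm wide; open, the fingers measure 130 mm over their backs; the gripper's body (78 mm by 193 mm) begins 47 mm behind the grasp point.
Start: joints at [-51.389, 20.546, 0.682, 0, -70.136, -16.507], TCP at [0.254, -0.625, 0.227] pointing down, gripper open.
Joint ranges: [-176.03, 176.03], [-82.01, 121.73], [-58.28, 71.71], [-173.87, 95.51], [-174.79, -0.11], [-173.66, 173.66]. Speed limits (degrees/s): [136.94, 136.94, 172.46, 180, 180, 180].

### API

Orientations are given as [roll, pitch, yaw] about the fixed x, y, z axes, in that order (R = Rz(yaw) Ry(pitch) Rx(roll)).
In Python, from plant import ctrl, snapshot, silhouettes gives the robot as it stands.
- The arm moves only by the shell command python3 -m pendant 'ROWS'. ROWS is JSON, a list that holds one entry, the list of rows, each a list of 7 numbers: the shift along the tool's x, y, z in cm, then the turn, a rotation vector about the tool's x, y, z in degrees, then the opening, from 0 (shut) to 1 (fully open). In form: [[[x, y, z, rx, ry, rz, hand], ...]]. A call has 1 to 12 rows; each row shifts and turns the commanded pose from where the row before left it, along the tool's axes as they then stand; what a row does not reach is not made up. A row lasts 1/12 s, in which the tool goes at most 41.7 mm and 7.16 degrees, less where a joint would pass 70% of its speed; a pose out of reach is approached as far as the arm can. A call with a gripper value outside its range is refused whole. The fingers move at their own pace and stop on an object; the grip force is fixed at half the most. Time passes only in rows, so rows that do not move let the fingers close. It gives the time, the measured TCP pose, the force and the opening at its end, in the units of the state.
- ctrl.get_obs(): the state, without advancing time (a new reading comes with each control period).
- snapshot(name): name is "scene" or "top" or "wrist"; returns a dict with "image" (384x512x3 uint8, red, green, blue), "camera_matrix" (3x3 intrinsics, pixels), "eye" and "orientation" of the camera in the world; the wrist camera has in their place "mount" (4x4, takes a point from camera to tool coordinates, whose origin is the TCP and whose axes are the tool frame's). Camera axes: x right, y down, z forward; pixel columns grow to the right and rows downward; lengths in m; the calibration is good to about 2 mm. A picture is of the moment at which its call begins: read the wrist's pose just before it. There is no depth.
- ctrl.close_job(): hands the job in, once; it reports no verdict.
Trained networks look in a picture, given as the dict that the camera call returned (one of the last four; its "shot" number tells which), for a name from the list of things; names that differ only in an ending like _2 or _b are one class to them, and where a whole thing is asked for, a point or a joint stands for the part that bears it (a point fixed in the world has none). Each returns a list of dicts, best first, with "confidence" (0 to 1); they miss things now and then, are a little off and sometimes report something else, mostly with a low value. They report only what shows in the picture. A call takes as long as a camera call. They do not tell look-alikes from the thing itself.
- silhouettes(picture, thing): "mask" (384x512 bool, what is visible of it) and "bbox" ([left, top, width, height] in pixels, round what is visible of it).
The state is a dict: "clock": time; "joint_pos": joint angles; "qvel": joint speeds; "tau": joint torques, N m; "tool_pos": TCP position; "orientation": TCP orientation; "force": force on the tool from outside, world axes, zero at the start; "moment": the same for the moment, N m; "opening": finger opening in m.
Only numpy, scipy, OpenCV 4.12 (cv2) and the standard library are available. Lean on these libraries where they do the work, as an engineer would, in place of code of your own. Each camera call takes 0.05 s, during which the arm holds its last target.

### The job

The oiled walnut blocks are dry: slide every blue divider up out of the drying tray and put it inside the pale crate, and put the walnut blocks that lie on the bench into the tray with the others. Then lift the tray by its handle and tip it against the red fence until all the blocks have slid down into one single row along the fence, and gently lower the tray flat again, leaving the row in place. Do not disturb the glue bottle, the clamp or the oil tin.

Things in the scene. Friction and masses are not known exactly. Their poses are not given: they have to be found in the camera images.
- tray_base: fixed dark wooden foot of the drying tray. Origin on the bench under the middle of the tray; x along the fence, +y towards the fence, z up. With the tray flat, the tray floor is 30 mm above the bench and the tray's inside is 220 mm (x) by 220 mm (y), centred on this origin; the walls and the fence are 40 mm high above the floor. The three pairs of divider slots are in the two side walls at y = -58, 0 and +58 mm
- tray (a joint): tilt of the tray about its hinge, rad: 0 lying flat, growing as the handle side is lifted, stop at 0.6. The hinge is stiff: the tray stays where it is left; lifting takes about 12 N at the handle and lowering a light push down. The white floor is slick: blocks begin to slide towards the fence at about 0.25 to 0.4 rad
- fence_foot (a point): point on the tray (moves with it): middle of the red fence's inner face, where it meets the white floor. x along the fence, y pointing out through the fence (inside of the tray is at negative y), z up from the tray floor. A block flat against the fence has its centre 15 or 18 mm from it
- handle (a point): centre of the tray's handle, a dark round steel bar 12 mm thick lying parallel to the fence on the opposite (-y) side of the tray, 88 mm clear between its two posts, 42 mm clear between bar and tray wall; 62 mm above the bench when the tray is flat. Moves with the tray and shares its axes
- hinge (a point): point on the hinge axis of the tray, at the outer foot of the fence, 22 mm above the bench; the axis runs along the fence (x of tray_base). The handle is 290 mm from it horizontally and 40 mm above it when flat
- crate: fixed pale wooden open-topped crate on the bench, 310 x 152 x 55 mm outside, walls and floor 6 mm. Origin at the centre of its underside; x along its length
- divider1: blue painted divider panel, a rigid thin board 236 x 8 x 66 mm, 90 g. Origin at its centre; x along its 236 mm length, y through its 8 mm thickness, z along its 66 mm height. At the start it stands upright in one pair of facing slots of the drying tray, its lower edge on the tray floor, its top edge 26 mm proud of the tray walls; it comes out only straight up. Slots are 12 mm wide and at both ends there is 2 mm play. May be absent
- divider2: blue painted divider panel, a rigid thin board 236 x 8 x 66 mm, 90 g. Origin at its centre; x along its 236 mm length, y through its 8 mm thickness, z along its 66 mm height. At the start it stands upright in one pair of facing slots of the drying tray, its lower edge on the tray floor, its top edge 26 mm proud of the tray walls; it comes out only straight up. Slots are 12 mm wide and at both ends there is 2 mm play. May be absent
- divider3: blue painted divider panel, a rigid thin board 236 x 8 x 66 mm, 90 g. Origin at its centre; x along its 236 mm length, y through its 8 mm thickness, z along its 66 mm height. At the start it stands upright in one pair of facing slots of the drying tray, its lower edge on the tray floor, its top edge 26 mm proud of the tray walls; it comes out only straight up. Slots are 12 mm wide and at both ends there is 2 mm play. May be absent
- block1: dark walnut block, 30 x 36 x 28 mm (x, y, z), about 40 g. Origin at its centre. At the start it lies in the tray, between dividers. May be absent
- block2: dark walnut block, 30 x 36 x 28 mm (x, y, z), about 40 g. Origin at its centre. At the start it lies in the tray, between dividers. May be absent
- block3: dark walnut block, 30 x 36 x 28 mm (x, y, z), about 40 g. Origin at its centre. At the start it lies in the tray, between dividers. May be absent
- block4: dark walnut block, 30 x 36 x 28 mm (x, y, z), about 40 g. Origin at its centre. At the start it lies on the bench between the tray and the crate. May be absent
- block5: dark walnut block, 30 x 36 x 28 mm (x, y, z), about 40 g. Origin at its centre. At the start it lies on the bench between the tray and the crate. May be absent
- block6: dark walnut block, 30 x 36 x 28 mm (x, y, z), about 40 g. Origin at its centre. At the start it lies on the bench between the tray and the crate. May be absent
- glue_bottle: bystander: white glue bottle with a red cap, 56 mm across, 150 mm high, origin at the centre of its foot
- clamp: bystander: wooden hand-screw clamp lying on the bench, about 270 x 150 x 30 mm, origin under its middle
- oil_tin: bystander: yellow-banded steel tin, 90 mm across, 100 mm high, origin at the centre of its foot
There are look-alikes about, which are no part of the job. Leave any yellow look-alike of the block6 alone.

How it is judged (in metres and radians):
On the way:
1. with all dividers in the crate, the tray is tipped and all blocks lie in one row along the fence (value of joint tray above 0.25 rad and x of divider1 in the frame of crate between -0.05 and 0.05 m and y of divider1 in the frame of crate between -0.075 and 0.075 m and z of each of divider1, divider2, divider3 in the frame of crate below 0.065 m and x of divider2 in the frame of crate between -0.05 and 0.05 m and y of divider2 in the frame of crate between -0.075 and 0.075 m and x of divider3 in the frame of crate between -0.05 and 0.05 m and y of divider3 in the frame of crate between -0.075 and 0.075 m and x of block1 in the frame of fence_foot between -0.108 and 0.108 m and y of block1 in the frame of fence_foot between -0.025 and 0 m and z of block1 in the frame of fence_foot between 0.005 and 0.026 m and x of block2 in the frame of fence_foot between -0.108 and 0.108 m and y of block2 in the frame of fence_foot between -0.025 and 0 m and z of block2 in the frame of fence_foot between 0.005 and 0.026 m and x of block3 in the frame of fence_foot between -0.108 and 0.108 m and y of block3 in the frame of fence_foot between -0.025 and 0 m and z of block3 in the frame of fence_foot between 0.005 and 0.026 m and x of block4 in the frame of fence_foot between -0.108 and 0.108 m and y of block4 in the frame of fence_foot between -0.025 and 0 m and z of block4 in the frame of fence_foot between 0.005 and 0.026 m and x of block5 in the frame of fence_foot between -0.108 and 0.108 m and y of block5 in the frame of fence_foot between -0.025 and 0 m and z of block5 in the frame of fence_foot between 0.005 and 0.026 m and x of block6 in the frame of fence_foot between -0.108 and 0.108 m and y of block6 in the frame of fence_foot between -0.025 and 0 m and z of block6 in the frame of fence_foot between 0.005 and 0.026 m), for 0.2 s.
At the end, for the whole second after the job is handed in: tray flat (within 0.03 rad); every block on the tray floor with its centre within 25 mm of the fence (gap under about 7 mm); every divider lying or leaning inside the crate (centre less than 65 mm above the bench); all at rest (value of joint tray below 0.03 rad and x of divider1 in the frame of crate between -0.05 and 0.05 m and y of divider1 in the frame of crate between -0.075 and 0.075 m and z of each of divider1, divider2, divider3 in the frame of crate below 0.065 m and x of divider2 in the frame of crate between -0.05 and 0.05 m and y of divider2 in the frame of crate between -0.075 and 0.075 m and x of divider3 in the frame of crate between -0.05 and 0.05 m and y of divider3 in the frame of crate between -0.075 and 0.075 m and x of block1 in the frame of fence_foot between -0.108 and 0.108 m and y of block1 in the frame of fence_foot between -0.025 and 0 m and z of block1 in the frame of fence_foot between 0.005 and 0.026 m and x of block2 in the frame of fence_foot between -0.108 and 0.108 m and y of block2 in the frame of fence_foot between -0.025 and 0 m and z of block2 in the frame of fence_foot between 0.005 and 0.026 m and x of block3 in the frame of fence_foot between -0.108 and 0.108 m and y of block3 in the frame of fence_foot between -0.025 and 0 m and z of block3 in the frame of fence_foot between 0.005 and 0.026 m and x of block4 in the frame of fence_foot between -0.108 and 0.108 m and y of block4 in the frame of fence_foot between -0.025 and 0 m and z of block4 in the frame of fence_foot between 0.005 and 0.026 m and x of block5 in the frame of fence_foot between -0.108 and 0.108 m and y of block5 in the frame of fence_foot between -0.025 and 0 m and z of block5 in the frame of fence_foot between 0.005 and 0.026 m and x of block6 in the frame of fence_foot between -0.108 and 0.108 m and y of block6 in the frame of fence_foot between -0.025 and 0 m and z of block6 in the frame of fence_foot between 0.005 and 0.026 m and linear speed of each of divider1, divider2, divider3, block1, block2, block3, block4, block5, block6 below 0.02 m/s); the robot touches nothing.
It fails at once if the glue bottle is pushed away or knocked over (distance of glue_bottle from where it was at the start of the episode above 0.03 m or angle between glue_bottle's own z axis and vertical above 0.5 rad).
It fails at once if the clamp is pushed away or knocked over (distance of clamp from where it was at the start of the episode above 0.03 m or angle between clamp's own z axis and vertical above 0.5 rad).
It fails at once if the oil tin is pushed away or knocked over (distance of oil_tin from where it was at the start of the episode above 0.03 m or angle between oil_tin's own z axis and vertical above 0.5 rad).
It fails at once if the tray is slammed down (velocity of joint tray below -2 rad/s).
Of divider1, divider2, divider3 only 2 to 3 are there at a start; the rules pass over those that are not, and their reading is None.
Of block1, block2, block3 only 1 to 2 are there at a start; the rules pass over those that are not, and their reading is None.
Of block4, block5, block6 only 2 to 3 are there at a start; the rules pass over those that are not, and their reading is None.
At some moment in a run one of block4, block5, block6 may be knocked a few centimetres aside while the robot is not near it.
Once in a run the grip may slacken for a moment while it holds something.
It also fails if it takes over 210 s, if anything falls off the work surface, if the arm or the gripper's body presses on something with over 40 N, if the wrist force passes 120 N, or if a joint passes its speed limit or range.

## Working session

There is one attempt and no reset: what is moved stays moved. The work goes in short steps, Python scripts to look and compute and a shell command to move; the robot and the scene stay as the last step left them, time stands still between calls to the robot, and variables do not carry over. Pictures are saved under pics/ and viewed, and the job is handed in when it is done.

```bash
ls; mkdir -p pics; python3 - <<'E'
from plant import ctrl, snapshot, silhouettes
import cv2
print(ctrl.get_obs(), ctrl.tcp_to_grasp)
for n in ["scene","top","wrist"]:
    s=snapshot(n); cv2.imwrite(f"pics/{n}0.png",s["image"][:,:,::-1])
    print({k:v for k,v in s.items() if k!="image"})
E
```

```text
pics
{'clock': 0.0, 'joint_pos': array([-5.13882438e+01,  2.05910862e+01,  6.33192315e-01, -1.94702135e-02,
       -7.01345544e+01, -1.65089871e+01]), 'qvel': array([-0.00164698, -0.06872555,  0.06671763,  0.02242714,  0.02005342,
       -0.0567111 ]), 'tau': array([ 3.01761529e-04, -5.82709837e+01,  2.93050110e+01,  6.99681491e+00,
        6.75234071e-03, -1.76414642e-04]), 'tool_pos': array([ 0.25379373, -0.62494665,  0.22562424]), 'orientation': array([-8.99061614e+01,  8.72446929e-03,  2.20961452e+01]), 'force': array([-0.05553706, -0.56869116, -0.05508882]), 'moment': array([0.01804997, 0.01505805, 0.01870267]), 'opening': 0.08797940260104734} 0.0188
{'camera_matrix': array([[439.50327351,   0.        , 266.19924119],
       [  0.        , 439.50327351, 187.34284804],
       [  0.        ,   0.        ,   1.        ]]), 'eye': array([1.18300624, 0.78244703, 0.79804768]), 'orientation': array([-127.67694218,   -0.82875331,  143.65035184]), 'shot': 1}
{'camera_matrix': array([[383.0064602 ,   0.        , 261.69538661],
       [  0.        , 383.0064602 , 189.93255146],
       [  0.        ,   0.        ,   1.        ]]), 'eye': array([0.47012682, 0.02058722, 0.90040816]), 'orientation': array([-169.1317569 ,   -0.17094986,  -88.4741848 ]), 'shot': 2}
{'camera_matrix': array([[286.83320432,   0.        , 253.99429847],
       [  0.        , 286.83320432, 196.01949294],
       [  0.        ,   0.        ,   1.        ]]), 'mount': array([[-7.27988432e-04,  9.51472485e-01,  3.07732968e-01,
        -8.29692482e-02],
       [-4.74702898e-05, -3.07733082e-01,  9.51472726e-01,
        -1.57607936e-01],
       [ 9.99999734e-01,  6.78052964e-04,  2.69192798e-04,
        -3.64596257e-04],
       [ 0.00000000e+00,  0.00000000e+00,  0.00000000e+00,
         1.00000000e+00]]), 'shot': 3}
```

View pics/scene0.png

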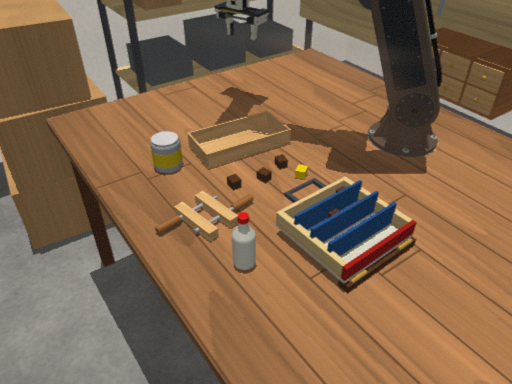

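View pics/top0.png

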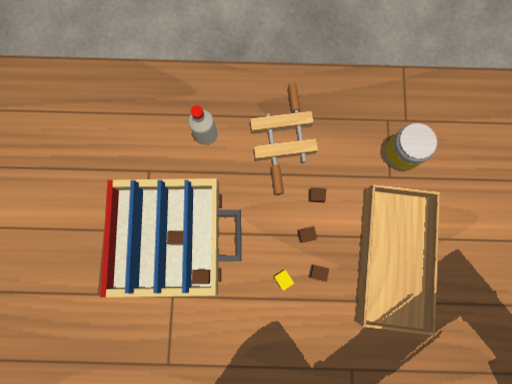

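View pics/wrist0.png

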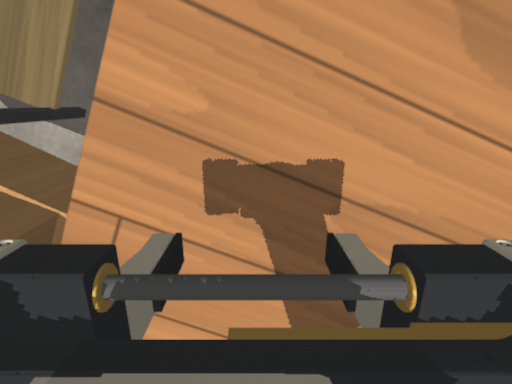

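```bash
cat > h.py <<'E'
import numpy as np, cv2
from scipy.spatial.transform import Rotation as R
from plant import ctrl, snapshot, silhouettes
def cam(s):
    K=s["camera_matrix"]
    if "eye" in s: return K,R.from_euler("xyz",s["orientation"],degrees=True).as_matrix(),np.array(s["eye"])
    o=s["obs"]; T=R.from_euler("xyz",o["orientation"],degrees=True).as_matrix(); M=s["mount"]
    return K,T@M[:3,:3],T@M[:3,3]+o["tool_pos"]
def snap(n):
    o=ctrl.get_obs(); s=snapshot(n); s["obs"]=o; return s
def pix2z(s,uv,z):
    K,A,e=cam(s); uv=np.atleast_2d(uv).astype(float)
    d=np.c_[uv,np.ones(len(uv))]@np.linalg.inv(K).T@A.T
    return e+d*((z-e[2])/d[:,2])[:,None]
def proj(s,P):
    K,A,e=cam(s); p=(np.atleast_2d(P)-e)@A@K.T
    return p[:,:2]/p[:,2:]
def save(s,name,crop=None,scale=1):
    im=s["image"][:,:,::-1]
    if crop: l,t,w,h=crop; im=im[t:t+h,l:l+w]
    cv2.imwrite(f"pics/{name}.png",cv2.resize(im,None,fx=scale,fy=scale,interpolation=cv2.INTER_CUBIC))
def fitbox(s,mask,size,z0,x0):
    """fit x,y,yaw of box (size) resting with bottom at z0, to visible silhouette, via IoU"""
    from scipy.optimize import minimize
    sx,sy,sz=np.array(size)/2
    C=np.array([[a*sx,b*sy,c*sz] for a in(-1,1) for b in(-1,1) for c in(-1,1)])
    S=8
    def f(p):
        P=C@R.from_euler("z",p[2]).as_matrix().T+[p[0],p[1],z0+sz]
        h=cv2.convexHull((proj(s,P)*16).astype(np.int32))
        m=np.zeros(mask.shape,np.uint8)
        cv2.fillPoly(m,[h],1,shift=4); m=m>0
        return 1-(m&mask).sum()/max(1,(m|mask).sum())
    best=None
    for y in x0[2]:
        r=minimize(f,[x0[0],x0[1],y],method="Nelder-Mead",options=dict(initial_simplex=[[x0[0],x0[1],y],[x0[0]+.006,x0[1],y],[x0[0],x0[1]+.006,y],[x0[0],x0[1],y+.15]]))
        if best is None or r.fun<best.fun: best=r
    return best.x,1-best.fun
E
python3 - <<'E'
from h import *
np.set_printoptions(precision=4,suppress=True)
s=snap("top"); print(cam(s)[1])
for n in ["block4","divider1","tray_base","tray","crate","handle","fence_foot","hinge","glue_bottle","clamp","oil_tin"]:
    for d in silhouettes(s,n):
        m=d["mask"].astype(np.uint8); l,t,w,h=d["bbox"]
        ys,xs=np.nonzero(m)
        rect=cv2.minAreaRect(np.c_[xs,ys].astype(np.float32))
        zc=dict(block4=.014,divider1=.096,crate=.055,tray=.07).get(n,0.05)
        print(n,round(d["confidence"],2),d["bbox"],m.sum(),pix2z(s,rect[0],zc)[0][:2], "img rgb",s["image"][m>0].mean(0).round())
        if n in("divider1","crate","tray"): print("   corners",pix2z(s,cv2.boxPoints(rect),zc)[:,:2].tolist())
        if n=="block4":
            c=pix2z(s,rect[0],.02)[0]
            for z0 in([0,.03] if c[1]>0.09 else [0]): print("   fit",fitbox(s,d["mask"],(.03,.036,.028),z0,(c[0],c[1],np.radians([0,30,60,90,120,150]))))
E
```

```text
[[ 0.0266 -0.9817  0.1886]
 [-0.9996 -0.0267  0.0021]
 [ 0.003  -0.1886 -0.9821]]
block4 0.76 [308.4, 262.2, 18.5, 17.5] 225 [ 0.454  -0.1127] img rgb [104.  66.  41.]
   fit (array([ 0.453 , -0.1128,  2.9847]), np.float64(0.8576923076923076))
block4 0.61 [191.3, 269.8, 18.8, 14.5] 265 [0.4387 0.1553] img rgb [104.  70.  48.]
   fit (array([0.4388, 0.1547, 0.0344]), np.float64(0.9601449275362319))
   fit (array([0.44  , 0.1514, 0.0325]), np.float64(0.9298245614035088))
block4 0.61 [307.0, 184.5, 20.7, 18.5] 250 [ 0.6353 -0.1067] img rgb [101.  66.  41.]
   fit (array([ 0.6338, -0.1062,  0.0328]), np.float64(0.9040590405904059))
block4 0.6 [298.7, 225.9, 14.1, 14.5] 221 [ 0.5412 -0.0839] img rgb [106.  67.  42.]
   fit (array([ 0.5409, -0.0832,  3.4144]), np.float64(0.8947368421052632))
block4 0.59 [275.8, 270.4, 21.6, 21.0] 242 [ 0.437 -0.033] img rgb [232. 209.  14.]
   fit (array([ 0.437 , -0.0327,  2.1966]), np.float64(0.9488188976377953))
divider1 0.98 [153.7, 177.0, 17.3, 116.4] 1329 [0.5217 0.2312] img rgb [ 53.  77. 103.]
   corners [[0.4074746576005216, 0.24031001829529405], 
[... 1462 characters left out ...]
1.]
fence_foot 0.81 [100.1, 179.2, 142.1, 118.1] 10081 [0.5233 0.2216] img rgb [194. 170. 140.]
hinge 0.66 [99.0, 179.8, 145.7, 115.0] 9639 [0.5222 0.2219] img rgb [196. 172. 142.]
hinge 0.47 [310.7, 187.0, 16.2, 16.2] 226 [ 0.6275 -0.1026] img rgb [101.  64.  40.]
glue_bottle 0.74 [191.2, 105.2, 25.7, 40.4] 780 [0.7869 0.167 ] img rgb [155. 121. 106.]
clamp 0.58 [249.1, 84.5, 69.8, 111.5] 2778 [ 0.7568 -0.0282] img rgb [191. 149.  96.]
oil_tin 0.82 [383.0, 120.9, 56.0, 48.2] 1775 [ 0.7457 -0.3185] img rgb [168. 158. 138.]
oil_tin 0.55 [96.5, 177.1, 146.9, 119.9] 9717 [0.5221 0.223 ] img rgb [196. 172. 142.]
oil_tin 0.34 [189.3, 270.2, 21.9, 12.9] 244 [0.4411 0.1499] img rgb [104.  70.  47.]
```

```bash
python3 - <<'E'
from h import *
s=snap("top")
save(s,"t_tray",(90,165,160,145),5); save(s,"t_crate",(350,175,100,170),3.5)
E
```

```text
(no output)
```

View pics/t_tray.png

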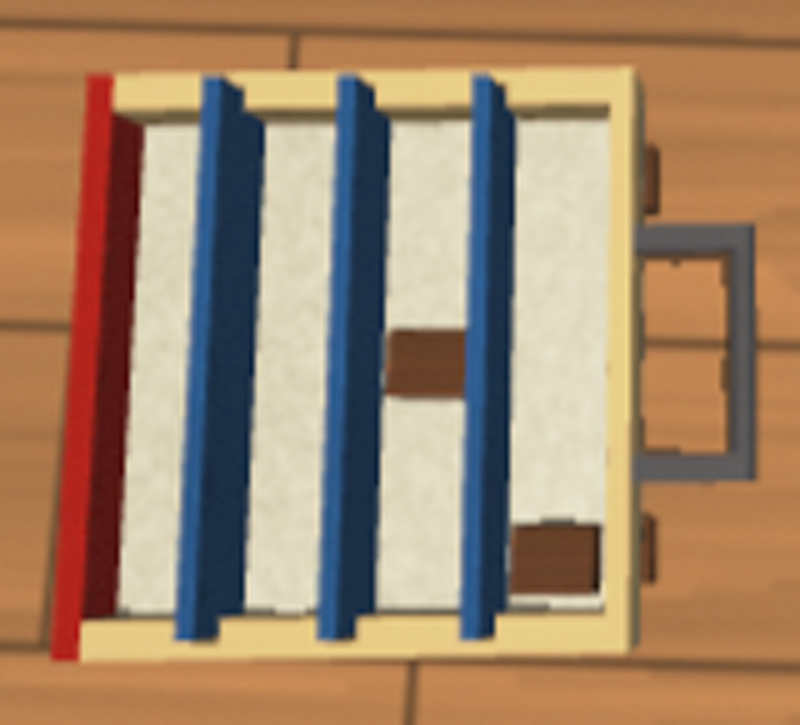

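View pics/t_crate.png

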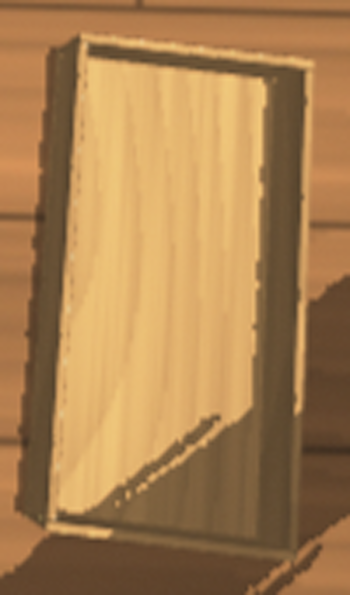

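```bash
python3 - <<'E'
from h import *
np.set_printoptions(precision=4,suppress=True)
s=snap("top"); im=s["image"].astype(int)
r,g,b=im[...,0],im[...,1],im[...,2]
m=(b>r+35)&(b>110)
n,lab,st,c=cv2.connectedComponentsWithStats(m.astype(np.uint8))
for i in range(1,n):
    if st[i,4]<100: continue
    ys,xs=np.nonzero(lab==i); v=np.unique(ys)
    mid=[xs[ys==y].mean() for y in v]
    P=pix2z(s,np.c_[mid,v],.096)
    k=np.polyfit(P[4:-4,0],P[4:-4,1],1)
    print("div ends x",P[0,0],P[-1,0],"mid",P[:,0].min()/2+P[:,0].max()/2,"y at mid",np.polyval(k,P[:,0].min()/2+P[:,0].max()/2),"yaw",np.degrees(np.arctan(k[0])),st[i])
def cp(u,v): return [90+(u+.5)/5-.5,165+(v+.5)/5-.5]
print("handle", pix2z(s,[cp(741,225),cp(741,353),cp(741,480)],.062)[:,:2])
print("tray wall handle side outer top corners", pix2z(s,[cp(632,70),cp(628,658)],.07)[:,:2])
print("fence top outer", pix2z(s,[cp(88,75),cp(52,660)],.07)[:,:2])
def cq(u,v): return [350+(u+.5)/3.5-.5,175+(v+.5)/3.5-.5]
C=pix2z(s,[cq(82,37),cq(313,64),cq(293,556),cq(47,530)],.055)[:,:2];print("crate",C,C.mean(0),np.linalg.norm(np.diff(C,axis=0),axis=1))
E
```

```text
div ends x 0.6365209530263891 0.40594434320286 mid 0.5212326481146246 y at mid 0.29637742248412785 yaw 2.3511008842384578 [125 181   9 112 375]
div ends x 0.6402927140773947 0.4074732574145344 mid 0.5238829857459646 y at mid 0.2384932042560987 yaw 2.3336535510917806 [153 180   8 113 377]
div ends x 0.6419321722669011 0.40902966933568596 mid 0.5254809208012936 y at mid 0.18058757286076288 yaw 2.3749766009964204 [182 180   6 113 390]
handle [[0.5855 0.0739]
 [0.5293 0.0718]
 [0.4749 0.0697]]
tray wall handle side outer top corners [[0.6524 0.1244]
 [0.4003 0.1137]]
fence top outer [[0.6436 0.3653]
 [0.3931 0.3546]]
crate [[ 0.6501 -0.2284]
 [ 0.6364 -0.3763]
 [ 0.3355 -0.346 ]
 [ 0.3465 -0.1988]] [ 0.4921 -0.2874] [0.1485 0.3025 0.1477]
```

```bash
cat > to.py <<'E'
# usage: to.py x y z yaw  -> turn about tool y needed, then shift in tool axes (after the turn), cm
import sys; from h import *
t=np.array(list(map(float,sys.argv[1:4]))); yaw=float(sys.argv[4])
o=ctrl.get_obs(); A=R.from_euler("xyz",o["orientation"],degrees=True); B=R.from_euler("xyz",[-90,0,yaw],degrees=True)
np.set_printoptions(precision=2,suppress=True)
print("t",round(o["clock"],1),"pos",o["tool_pos"].round(4),"rpy",o["orientation"],"F",o["force"],"open",round(o["opening"],4))
print("turn rotvec deg",np.degrees((A.inv()*B).as_rotvec()),"shift after turn cm",B.inv().apply(t-o["tool_pos"])*100)
E
python3 to.py .5255 .1806 .227 2.35
```

```text
t 0.8 pos [ 0.25 -0.63  0.23] rpy [-90.    -0.    22.11] F [0.33 0.26 0.92] open 0.0878
turn rotvec deg [-0.   19.76  0.  ] shift after turn cm [30.43 -0.04 79.42]
```

```bash
python3 -m pendant '[[[0,0,0,0,6.6,0,0.4],[0,0,0,0,6.6,0,0.4],[0,0,0,0,6.56,0,0.4],[1.45,0,3.78,0,0,0,0.4],[1.45,0,3.78,0,0,0,0.4],[1.45,0,3.78,0,0,0,0.4],[1.45,0,3.78,0,0,0,0.4],[1.45,0,3.78,0,0,0,0.4],[1.45,0,3.78,0,0,0,0.4],[1.45,0,3.78,0,0,0,0.4],[1.45,0,3.78,0,0,0,0.4],[1.45,0,3.78,0,0,0,0.4]]]'
python3 -m pendant '[[[1.45,0,3.78,0,0,0,0.4],[1.45,0,3.78,0,0,0,0.4],[1.45,0,3.78,0,0,0,0.4],[1.45,0,3.78,0,0,0,0.4],[1.45,0,3.78,0,0,0,0.4],[1.45,0,3.78,0,0,0,0.4],[1.45,0,3.78,0,0,0,0.4],[1.45,0,3.78,0,0,0,0.4],[1.45,0,3.78,0,0,0,0.4],[1.45,0,3.78,0,0,0,0.4],[1.45,0,3.78,0,0,0,0.4],[1.45,0,3.78,0,0,0,0.4]]]'
python3 to.py .5255 .1806 .2 2.35
```

```text
clock: 1.85
tool_pos: [0.3706, -0.2784, 0.2269]
orientation: [-90.0, -0.1, 2.3]
force: [1.4, 0.3, -0.6]
opening: 0.0352
clock: 2.85
tool_pos: [0.526, 0.1824, 0.2269]
orientation: [-90.0, -0.0, 2.4]
force: [0.7, -1.1, 0.2]
opening: 0.0349
t 2.9 pos [0.53 0.18 0.23] rpy [-89.98  -0.04   2.37] F [ 0.67 -1.1   0.18] open 0.0349
turn rotvec deg [-0.02  0.02  0.04] shift after turn cm [-0.06  2.69 -0.18]
```

```bash
python3 -m pendant '[[[0,3.6,-0.15,0,0,0,0.4],[0,3.6,0,0,0,0,0.4],[0,3.0,0,0,0,0,0.4],[0,0,0,0,0,0,0.4]]]'
python3 - <<'E'
from h import *
s=snap("wrist");save(s,"w1"); print(ctrl.get_obs()["tool_pos"])
s2=snap("top");save(s2,"top1")
E
```

```text
clock: 3.18
tool_pos: [0.5223, 0.177, 0.1187]
orientation: [-90.3, 0.5, 2.3]
force: [-0.9, -1.1, -1.2]
opening: 0.0349
[0.52406553 0.17760172 0.12213521]
```

View pics/w1.png

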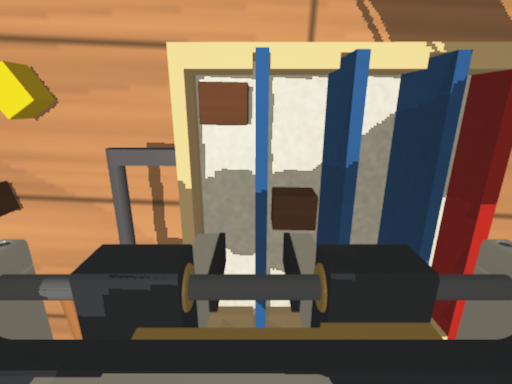

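```bash
python3 -m pendant '[[[0,2.9,0.1,0,0,0,0.4],[0,2.7,0,0,0,0,0.4],[0,0,0,0,0,0,0.4],[0,0,0,0,0,0,0.4]]]'
python3 to.py .5255 .1806 .065 2.35
python3 -m pendant '[[[0,0,0,0,0,0,0],[0,0,0,0,0,0,0],[0,0,0,0,0,0,0],[0,0,0,0,0,0,0],[0,0,0,0,0,0,0],[0,0,0,0,0,0,0]]]'
```

```text
clock: 3.62
tool_pos: [0.5265, 0.1798, 0.0701]
orientation: [-90.0, -0.0, 2.4]
force: [0.0, -0.7, -0.0]
opening: 0.035
t 3.6 pos [0.53 0.18 0.07] rpy [-90.01  -0.04   2.36] F [ 0.03 -0.72 -0.03] open 0.035
turn rotvec deg [0.01 0.01 0.04] shift after turn cm [-0.09  0.51  0.09]
clock: 4.12
tool_pos: [0.5262, 0.18, 0.0694]
orientation: [-90.0, -0.1, 2.4]
force: [-2.4, 0.2, 5.8]
opening: 0.008
```

```bash
python3 -m pendant '[[[0,-1.5,0,0,0,0,0],[0,-3,0,0,0,0,0],[0,-4,0,0,0,0,0],[0,-4,0,0,0,0,0],[0,0,0,0,0,0,0]]]'
python3 to.py .4876 -.3322 .18 -5.65
```

```text
clock: 4.53
tool_pos: [0.5295, 0.1814, 0.2018]
orientation: [-89.7, -0.6, 2.4]
force: [2.5, 0.7, -0.5]
opening: 0.0079
t 4.5 pos [0.53 0.18 0.2 ] rpy [-89.73  -0.62   2.43] F [ 2.47  0.75 -0.54] open 0.0079
turn rotvec deg [-0.31  8.08  0.6 ] shift after turn cm [  0.89   2.18 -51.53]
```

```bash
python3 -m pendant '[[[0,0,0,0,4,0,0],[0,0,-1,0,4,0,0],[0,0,-2.5,0,0,0,0],[0,0,-4,0,0,0,0],[0,0,-4,0,0,0,0],[0,0,-4,0,0,0,0],[0,0,-4,0,0,0,0],[0,0,-4,0,0,0,0],[0,0,-4,0,0,0,0],[0,0,-4,0,0,0,0],[0,0,-4,0,0,0,0],[0,0,-4,0,0,0,0]]]'
python3 -m pendant '[[[0,0,-4,0,0,0,0],[0,0,-4,0,0,0,0],[0,0,-3,0,0,0,0],[0,0,-1,0,0,0,0],[0,0,0,0,0,0,0],[0,0,0,0,0,0,0]]]'
python3 to.py .4876 -.3322 .18 -5.65
```

```text
clock: 5.53
tool_pos: [0.4868, -0.2152, 0.1935]
orientation: [-90.0, -0.0, -5.6]
force: [1.5, 0.3, -0.8]
opening: 0.0077
clock: 6.03
tool_pos: [0.4752, -0.3331, 0.1928]
orientation: [-90.0, 0.1, -5.8]
force: [-0.6, -0.0, -1.0]
opening: 0.0076
t 6.0 pos [ 0.48 -0.33  0.19] rpy [-89.97   0.06  -5.76] F [-0.57 -0.04 -0.96] open 0.0076
turn rotvec deg [-0.03 -0.11 -0.06] shift after turn cm [1.23 1.28 0.21]
```

```bash
python3 -m pendant '[[[1.2,1,0.2,0,0,0,0],[0,3.5,0,0,0,0,0],[0,3.5,0,0,0,0,0],[0,2.5,0,0,0,0,0],[0,0,0,0,0,0,0],[0,0,0,0,0,0,0]]]'
python3 to.py .4876 -.3322 .048 -5.65
python3 - <<'E'
from h import *
save(snap("top"),"top2"); save(snap("wrist"),"w2")
E
```

```text
clock: 6.53
tool_pos: [0.4877, -0.3308, 0.0876]
orientation: [-90.0, 0.2, -5.5]
force: [-0.6, 0.0, -0.0]
opening: 0.0078
t 6.5 pos [ 0.49 -0.33  0.09] rpy [-89.98   0.18  -5.55] F [-0.6   0.05 -0.02] open 0.0078
turn rotvec deg [-0.02  0.1  -0.18] shift after turn cm [-0.    3.96 -0.15]
```

View pics/w2.png

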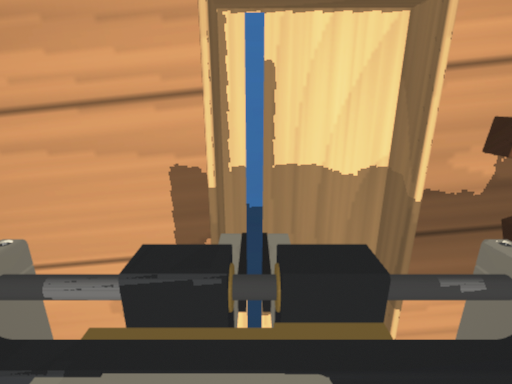

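View pics/top2.png

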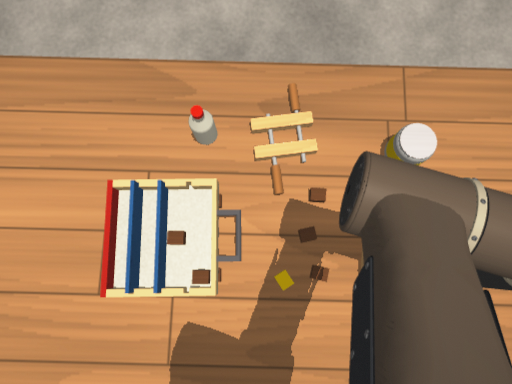

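```bash
python3 -m pendant '[[[0,2,0,0,0,0,0],[0,1.5,0,0,0,0,0],[0,0.3,0,0,0,0,0],[0,0,0,0,0,0,0],[0,0,0,0,0,0,0]]]'
python3 to.py .4876 -.3322 .0454 -5.65
```

```text
clock: 7.05
tool_pos: [0.489, -0.3324, 0.0523]
orientation: [-90.0, -0.1, -5.6]
force: [0.2, 0.2, -0.5]
opening: 0.0081
t 7.0 pos [ 0.49 -0.33  0.05] rpy [-90.05  -0.13  -5.62] F [ 0.25  0.22 -0.46] open 0.0081
turn rotvec deg [0.05 0.03 0.13] shift after turn cm [-0.14  0.69  0.  ]
```

```bash
python3 -m pendant '[[[0,0.4,0,0,0,0,0],[0,0.3,0,0,0,0,0],[0,0,0,0,0,0,0],[0,0,0,0,0,0,0.15],[0,0,0,0,0,0,0.3],[0,0,0,0,0,0,0.3],[0,0,0,0,0,0,0.3]]]'
python3 -m pendant '[[[0,-2,0,0,0,0,0.3],[0,-3,0,0,0,0,0.3],[0,-4,0,0,0,0,0.3],[0,-4,0,0,0,0,0.3],[0,0,0,0,0,0,0.4]]]'
python3 - <<'E'
from h import *
save(snap("wrist"),"w3")
E
python3 to.py .5235 .2385 .18 2.35
```

```text
clock: 7.63
tool_pos: [0.4881, -0.3303, 0.0438]
orientation: [-89.9, -0.0, -5.7]
force: [0.7, 18.0, 9.5]
opening: 0.0245
clock: 8.05
tool_pos: [0.4916, -0.3341, 0.1822]
orientation: [-90.3, -0.6, -5.6]
force: [1.8, -0.9, 0.8]
opening: 0.0295
t 8.1 pos [ 0.49 -0.33  0.18] rpy [-90.14  -0.47  -5.62] F [-0.52 -0.3  -1.09] open 0.0321
turn rotvec deg [ 0.17 -7.97  0.46] shift after turn cm [ 5.66 -0.15 56.98]
```

View pics/w3.png

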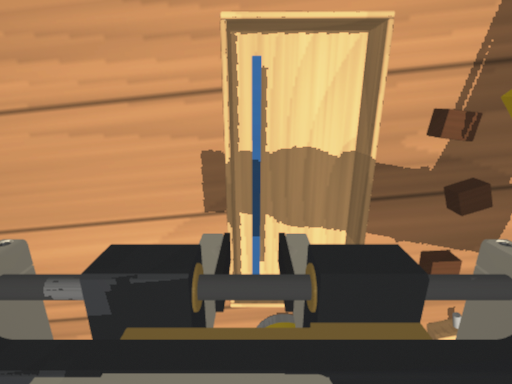

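```bash
python3 -m pendant '[[[0,0,0,0,-4,0,0.4],[0,0,0,0,-3.97,0,0.4],[0.38,0,3.8,0,0,0,0.4],[0.38,0,3.8,0,0,0,0.4],[0.38,0,3.8,0,0,0,0.4],[0.38,0,3.8,0,0,0,0.4],[0.38,0,3.8,0,0,0,0.4],[0.38,0,3.8,0,0,0,0.4],[0.38,0,3.8,0,0,0,0.4],[0.38,0,3.8,0,0,0,0.4],[0.38,0,3.8,0,0,0,0.4],[0.38,0,3.8,0,0,0,0.4]]]'
python3 -m pendant '[[[0.38,0,3.8,0,0,0,0.4],[0.38,0,3.8,0,0,0,0.4],[0.38,0,3.8,0,0,0,0.4],[0.38,0,3.8,0,0,0,0.4],[0.38,0,3.8,0,0,0,0.4],[0,0,0,0,0,0,0.4],[0,0,0,0,0,0,0.4]]]'
python3 to.py .5235 .2385 .067 2.35
```

```text
clock: 9.1
tool_pos: [0.5098, 0.051, 0.1732]
orientation: [-90.0, 0.0, 2.3]
force: [0.7, 0.0, -0.3]
opening: 0.0347
clock: 9.68
tool_pos: [0.5212, 0.2415, 0.1723]
orientation: [-90.1, 0.1, 2.5]
force: [0.4, -0.6, -1.3]
opening: 0.0353
t 9.7 pos [0.52 0.24 0.17] rpy [-90.06   0.08   2.46] F [ 0.44 -0.6  -1.33] open 0.0353
turn rotvec deg [ 0.06  0.11 -0.08] shift after turn cm [ 0.21 10.53 -0.31]
```

```bash
python3 -m pendant '[[[0.2,2,-0.3,0,0,0,0.4],[0,3.5,0,0,0,0,0.4],[0,3.2,0,0,0,0,0.4],[0,1.7,0,0,0,0,0.4],[0,0,0,0,0,0,0.4],[0,0,0,0,0,0,0.4]]]'
python3 to.py .5235 .2385 .067 2.35
python3 -m pendant '[[[0,0,0,0,0,0,0],[0,0,0,0,0,0,0],[0,0,0,0,0,0,0],[0,0,0,0,0,0,0],[0,0,0,0,0,0,0],[0,0,0,0,0,0,0]]]'
```

```text
clock: 10.18
tool_pos: [0.5235, 0.2355, 0.0689]
orientation: [-90.1, 0.1, 2.3]
force: [0.3, 0.3, 0.9]
opening: 0.0349
t 10.2 pos [0.52 0.24 0.07] rpy [-90.11   0.11   2.27] F [0.33 0.32 0.91] open 0.0349
turn rotvec deg [ 0.11 -0.08 -0.11] shift after turn cm [0.01 0.19 0.3 ]
clock: 10.68
tool_pos: [0.5243, 0.2375, 0.0703]
orientation: [-89.9, -0.1, 2.3]
force: [-1.8, 1.1, 4.2]
opening: 0.0077
```

```bash
python3 -m pendant '[[[0,-1.5,0,0,0,0,0],[0,-3,0,0,0,0,0],[0,-4,0,0,0,0,0],[0,-3.5,0,0,0,0,0],[0,0,0,0,0,0,0],[0,0,0,0,4,0,0],[0,0,0,0,4,0,0]]]'
python3 to.py .492 -.2874 .18 -5.65
```

```text
clock: 11.27
tool_pos: [0.5238, 0.237, 0.1904]
orientation: [-89.9, -0.0, -5.9]
force: [0.3, -0.6, -1.7]
opening: 0.0081
t 11.3 pos [0.52 0.24 0.19] rpy [-89.93  -0.04  -5.86] F [ 0.26 -0.64 -1.74] open 0.0081
turn rotvec deg [-0.07 -0.21  0.04] shift after turn cm [  2.     1.04 -52.5 ]
```

```bash
python3 -m pendant '[[[0.1,0,-2.5,0,0,0,0],[0.15,0,-4,0,0,0,0],[0.15,0,-4,0,0,0,0],[0.15,0,-4,0,0,0,0],[0.15,0,-4,0,0,0,0],[0.15,0,-4,0,0,0,0],[0.15,0,-4,0,0,0,0],[0.15,0,-4,0,0,0,0],[0.15,0,-4,0,0,0,0],[0.15,0,-4,0,0,0,0],[0.15,0,-4,0,0,0,0],[0.15,0,-4,0,0,0,0]]]'
python3 -m pendant '[[[0.15,0,-4,0,0,0,0],[0.1,0,-2,0,0,0,0],[0,2,0,0,0,0,0],[0,3.5,0,0,0,0,0],[0,3,0,0,0,0,0],[0,1.5,0,0,0,0,0],[0,0,0,0,0,0,0],[0,0,0,0,0,0,0]]]'
python3 to.py .492 -.2874 .046 -5.65
```

```text
clock: 12.27
tool_pos: [0.4946, -0.2294, 0.1897]
orientation: [-90.0, -0.0, -5.7]
force: [1.5, -0.2, -0.2]
opening: 0.0079
clock: 12.93
tool_pos: [0.4913, -0.2875, 0.0891]
orientation: [-90.0, 0.1, -5.7]
force: [0.4, 0.3, 0.6]
opening: 0.0078
t 12.9 pos [ 0.49 -0.29  0.09] rpy [-90.01   0.12  -5.68] F [0.35 0.28 0.61] open 0.0078
turn rotvec deg [ 0.01 -0.03 -0.12] shift after turn cm [0.07 4.31 0.02]
```

```bash
python3 -m pendant '[[[0,2,0,0,0,0,0],[0,1.7,0,0,0,0,0],[0,0.4,0,0,0,0,0],[0,0.2,0,0,0,0,0],[0,0,0,0,0,0,0],[0,0,0,0,0,0,0.1],[0,0,0,0,0,0,0.2],[0,0,0,0,0,0,0.2],[0,0,0,0,0,0,0.2]]]'
python3 -m pendant '[[[0,-2,0,0,0,0,0.2],[0,-3,0,0,0,0,0.2],[0,-4,0,0,0,0,0.2],[0,-4,0,0,0,0,0.2],[0,0,0,0,0,0,0.4],[0,0,0,0,-4,0,0.4],[0,0,0,0,-4,0,0.4]]]'
python3 - <<'E'
from h import *
save(snap("wrist"),"w4")
E
python3 to.py .522 .2964 .18 2.35
```

```text
clock: 13.68
tool_pos: [0.4922, -0.2876, 0.0473]
orientation: [-90.0, -0.1, -5.7]
force: [-0.6, 0.1, 0.2]
opening: 0.0166
clock: 14.27
tool_pos: [0.4922, -0.2875, 0.178]
orientation: [-90.0, -0.1, 2.5]
force: [0.2, -0.1, -0.4]
opening: 0.0315
t 14.3 pos [ 0.49 -0.29  0.18] rpy [-90.02  -0.09   2.78] F [0.05 0.33 0.41] open 0.0333
turn rotvec deg [0.02 0.43 0.09] shift after turn cm [ 5.4  -0.26 58.22]
```

View pics/w4.png

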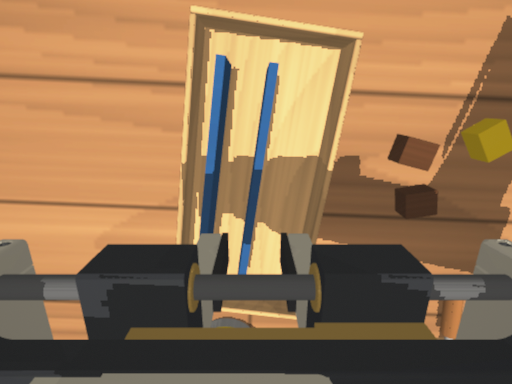

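```bash
python3 -m pendant '[[[0.36,0,2.5,0,0.3,0,0.4],[0.36,0,3.98,0,0,0,0.4],[0.36,0,3.98,0,0,0,0.4],[0.36,0,3.98,0,0,0,0.4],[0.36,0,3.98,0,0,0,0.4],[0.36,0,3.98,0,0,0,0.4],[0.36,0,3.98,0,0,0,0.4],[0.36,0,3.98,0,0,0,0.4],[0.36,0,3.98,0,0,0,0.4],[0.36,0,3.98,0,0,0,0.4],[0.36,0,3.98,0,0,0,0.4],[0.36,0,3.98,0,0,0,0.4]]]'
python3 -m pendant '[[[0.36,0,3.98,0,0,0,0.4],[0.36,0,3.98,0,0,0,0.4],[0.36,0,3.98,0,0,0,0.4],[0,0,0,0,0,0,0.4],[0,0,0,0,0,0,0.4]]]'
python3 to.py .522 .2964 .067 2.35
```

```text
clock: 15.32
tool_pos: [0.5182, 0.1786, 0.1769]
orientation: [-90.0, -0.0, 1.9]
force: [0.3, -0.4, 0.1]
opening: 0.0352
clock: 15.73
tool_pos: [0.5248, 0.2983, 0.1759]
orientation: [-90.0, 0.0, 2.1]
force: [-0.5, -0.5, -0.2]
opening: 0.0351
t 15.7 pos [0.52 0.3  0.18] rpy [-90.04   0.03   2.09] F [-0.5  -0.47 -0.17] open 0.0351
turn rotvec deg [ 0.04 -0.26 -0.03] shift after turn cm [-0.29 10.89 -0.18]
```

```bash
python3 -m pendant '[[[-0.2,2,-0.15,0,-0.26,0,0.4],[0,3.5,0,0,0,0,0.4],[0,3.5,0,0,0,0,0.4],[0,1.8,0,0,0,0,0.4],[0,0,0,0,0,0,0.4],[0,0,0,0,0,0,0.4]]]'
python3 to.py .522 .2964 .067 2.35
python3 -m pendant '[[[0,0,0,0,0,0,0],[0,0,0,0,0,0,0],[0,0,0,0,0,0,0],[0,0,0,0,0,0,0],[0,0,0,0,0,0,0],[0,0,0,0,0,0,0]]]'
```

```text
clock: 16.23
tool_pos: [0.5231, 0.2935, 0.0683]
orientation: [-90.1, 0.1, 2.2]
force: [1.0, 0.1, 1.2]
opening: 0.0349
t 16.2 pos [0.52 0.29 0.07] rpy [-90.1    0.07   2.21] F [0.96 0.09 1.19] open 0.0349
turn rotvec deg [ 0.1  -0.14 -0.07] shift after turn cm [-0.1   0.13  0.3 ]
clock: 16.73
tool_pos: [0.5236, 0.2956, 0.0694]
orientation: [-89.9, -0.1, 2.3]
force: [-1.3, 2.9, 2.3]
opening: 0.008
```

```bash
python3 -m pendant '[[[0,-1.5,0,0,0,0,0],[0,-3,0,0,0,0,0],[0,-4,0,0,0,0,0],[0,-3.5,0,0,0,0,0],[0,0,0,0,0,0,0],[0,0,0,0,4,0,0],[0,0,0,0,4,0,0]]]'
python3 to.py .4955 -.2516 .18 -5.65
```

```text
clock: 17.32
tool_pos: [0.5231, 0.2947, 0.1892]
orientation: [-89.9, -0.0, -5.9]
force: [-0.8, -0.5, -1.9]
opening: 0.008
t 17.3 pos [0.52 0.29 0.19] rpy [-89.94  -0.03  -5.91] F [-0.78 -0.47 -1.89] open 0.008
turn rotvec deg [-0.06 -0.26  0.03] shift after turn cm [  2.63   0.92 -54.63]
```

```bash
python3 -m pendant '[[[0.15,0,-2.5,0,0,0,0],[0.18,0,-4,0,0,0,0],[0.18,0,-4,0,0,0,0],[0.18,0,-4,0,0,0,0],[0.18,0,-4,0,0,0,0],[0.18,0,-4,0,0,0,0],[0.18,0,-4,0,0,0,0],[0.18,0,-4,0,0,0,0],[0.18,0,-4,0,0,0,0],[0.18,0,-4,0,0,0,0],[0.18,0,-4,0,0,0,0],[0.18,0,-4,0,0,0,0]]]'
python3 -m pendant '[[[0.18,0,-4,0,0,0,0],[0.18,0,-4,0,0,0,0],[0.1,2,-0.1,0,0,0,0],[0,3.5,0,0,0,0,0],[0,3,0,0,0,0,0],[0,1.5,0,0,0,0,0],[0,0,0,0,0,0,0],[0,0,0,0,0,0,0]]]'
python3 to.py .4955 -.2516 .046 -5.65
```

```text
clock: 18.32
tool_pos: [0.4972, -0.172, 0.1885]
orientation: [-90.0, 0.0, -5.7]
force: [1.7, 0.8, -1.0]
opening: 0.0077
clock: 18.98
tool_pos: [0.4939, -0.2513, 0.088]
orientation: [-90.0, 0.1, -5.7]
force: [1.1, 0.0, 0.1]
opening: 0.0082
t 19.0 pos [ 0.49 -0.25  0.09] rpy [-90.01   0.13  -5.72] F [1.07 0.02 0.09] open 0.0082
turn rotvec deg [ 0.01 -0.07 -0.13] shift after turn cm [ 0.16  4.2  -0.02]
```

```bash
python3 -m pendant '[[[0.1,2,0.1,0,0,0,0],[0,1.6,0,0,0,0,0],[0,0.4,0,0,0,0,0],[0,0.2,0,0,0,0,0],[0,0,0,0,0,0,0],[0,0,0,0,0,0,0.1],[0,0,0,0,0,0,0.15],[0,0,0,0,0,0,0.15],[0,0,0,0,0,0,0.15]]]'
python3 -m pendant '[[[0,-2,0,0,0,0,0.15],[0,-3,0,0,0,0,0.15],[0,-4,0,0,0,0,0.15],[0,-4,0,0,0,0,0.2],[0,-3,0,0,0,0,0.8],[0,-2,3,0,0,0,0.8],[0,0,4,0,0,0,0.8],[0,0,4,0,0,0,0.8],[0,0,4,0,0,0,0.8],[0,0,2,0,0,0,0.8],[0,0,0,0,0,0,0.8],[0,0,0,0,0,0,0.8]]]'
python3 - <<'E'
from h import *
np.set_printoptions(precision=4,suppress=True)
s=snap("wrist");save(s,"w5");print(s["obs"]["tool_pos"],s["obs"]["orientation"])
save(snap("top"),"top5"); 
E
```

```text
clock: 19.73
tool_pos: [0.4961, -0.2504, 0.0473]
orientation: [-90.0, -0.1, -5.7]
force: [0.5, -0.2, -1.0]
opening: 0.0128
clock: 20.73
tool_pos: [0.5127, -0.08, 0.227]
orientation: [-90.0, -0.0, -5.6]
force: [-0.4, -0.5, 0.1]
opening: 0.0654
[ 0.5127 -0.08    0.227 ] [-89.9914  -0.037   -5.5746]
```

View pics/w5.png

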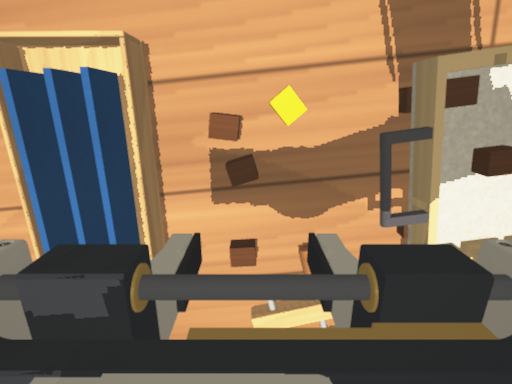

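View pics/top5.png

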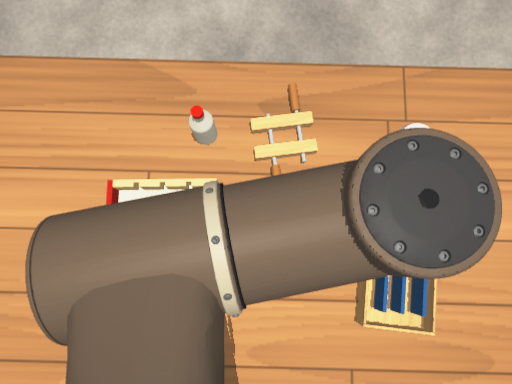

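```bash
cat > blk.py <<'E'
import sys; from h import *
np.set_printoptions(precision=4,suppress=True)
def meas(cam_):
    s=snap(cam_)
    print(cam_,"t",s["obs"]["clock"])
    for d in silhouettes(s,"block4"):
        m=d["mask"]; ys,xs=np.nonzero(m)
        if len(xs)<60 or d["confidence"]<.3: continue
        rgb=s["image"][m].mean(0); 
        c=pix2z(s,[xs.mean(),ys.mean()],.014)[0]
        z0=.03 if (c[1]>.1 or cam_=="wrist" and c[1]>.1) else 0
        c=pix2z(s,[xs.mean(),ys.mean()],z0+.014)[0]
        f,i=fitbox(s,m,(.03,.036,.028),z0,(c[0],c[1],np.radians([0,30,60,90,120,150])))
        print("YELLOW" if rgb[1]>130 else "walnut",round(d["confidence"],2),"px",[round(xs.mean()),round(ys.mean())],"z0",z0,"xy",f[:2],"yaw(long axis=y)",round(np.degrees(f[2])%180,1),"iou",round(i,3))
for a in sys.argv[1:]: meas(a)
E
python3 blk.py wrist scene
```

```text
wrist t 20.8333
walnut 0.91 px [242, 170] z0 0 xy [ 0.5117 -0.0956] yaw(long axis=y) 13.3 iou 0.866
YELLOW 0.82 px [288, 106] z0 0 xy [ 0.437  -0.0319] yaw(long axis=y) 123.1 iou 0.937
walnut 0.72 px [463, 91] z0 0.03 xy [0.4397 0.1518] yaw(long axis=y) 180.0 iou 0.651
walnut 0.71 px [493, 161] z0 0.03 xy [0.5238 0.2103] yaw(long axis=y) 179.6 iou 0.966
walnut 0.65 px [243, 253] z0 0 xy [ 0.6345 -0.1081] yaw(long axis=y) 175.1 iou 0.925
scene t 20.9333
walnut 0.76 px [336, 218] z0 0.03 xy [0.5237 0.2112] yaw(long axis=y) 7.3 iou 0.888
walnut 0.55 px [234, 181] z0 0 xy [ 0.6313 -0.1097] yaw(long axis=y) 160.2 iou 0.698
walnut 0.54 px [343, 194] z0 0.03 xy [0.4405 0.15  ] yaw(long axis=y) 10.9 iou 0.886
walnut 0.54 px [269, 170] z0 0 xy [ 0.5119 -0.0956] yaw(long axis=y) 0.8 iou 0.927
YELLOW 0.54 px [301, 172] z0 0 xy [ 0.437  -0.0307] yaw(long axis=y) 122.4 iou 0.924
walnut 0.51 px [281, 161] z0 0 xy [ 0.4554 -0.1078] yaw(long axis=y) 156.2 iou 0.878
```

```bash
python3 - <<'E'
from h import *
s=snap("wrist");save(s,"w6",(180,90,140,190),3)
E
python3 to.py .512 -.0956 .12 10
```

```text
t 21.1 pos [ 0.51 -0.08  0.23] rpy [-90.01   0.01  -5.81] F [-0.29  0.63 -0.01] open 0.0699
turn rotvec deg [  0.   -15.81  -0.01] shift after turn cm [-0.28 10.65 -1.34]
```

View pics/w6.png

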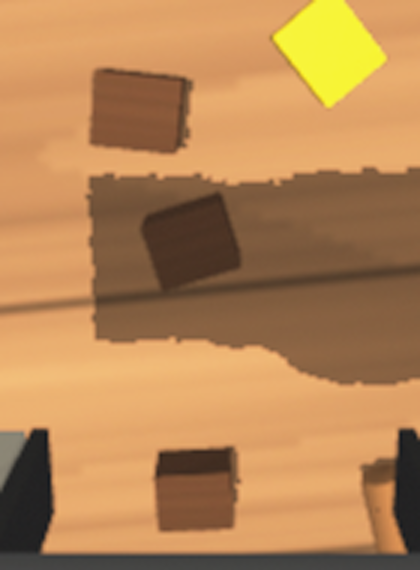

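```bash
python3 -m pendant '[[[0,3,0,0,-5.6,0,0.65],[0,3,0,0,-5.6,0,0.65],[0,3,0,0,-5.6,0,0.65],[-0.3,1.5,-1.3,0,0,0,0.65],[0,0,0,0,0,0,0.65],[0,0,0,0,0,0,0.65]]]'
python3 - <<'E'
from h import *
s=snap("wrist");save(s,"w7")
E
python3 blk.py wrist
python3 to.py .512 -.0956 .004 11
```

```text
clock: 21.58
tool_pos: [0.5117, -0.0953, 0.121]
orientation: [-90.0, 0.1, 11.0]
force: [0.1, -0.1, 0.2]
opening: 0.0573
wrist t 21.6333
walnut 0.93 px [219, 307] z0 0 xy [ 0.6542 -0.108 ] yaw(long axis=y) 2.1 iou 0.318
YELLOW 0.77 px [339, 128] z0 0 xy [ 0.4377 -0.0325] yaw(long axis=y) 123.8 iou 0.957
walnut 0.57 px [253, 192] z0 0 xy [ 0.5114 -0.096 ] yaw(long axis=y) 13.3 iou 0.937
walnut 0.56 px [247, 130] z0 0 xy [ 0.4543 -0.1125] yaw(long axis=y) 167.0 iou 0.953
t 21.7 pos [ 0.51 -0.09  0.12] rpy [-90.02  -0.13  11.04] F [-0.52 -0.19 -0.26] open 0.057
turn rotvec deg [0.02 0.04 0.13] shift after turn cm [-0.14 11.89 -0.1 ]
```

View pics/w7.png

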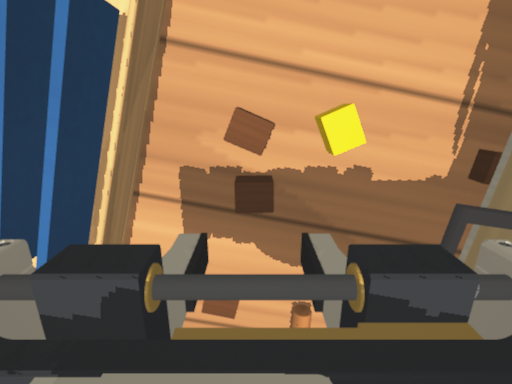

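Block B is squared up between the fingers (253,193). Descending to grasp it.

```bash
python3 -m pendant '[[[-0.1,3.5,-0.1,0,-2,0,0.65],[0,3.5,0,0,0,0,0.65],[0,3.3,0,0,0,0,0.65],[0,1.4,0,0,0,0,0.65],[0,0,0,0,0,0,0.65],[0,0,0,0,0,0,0],[0,0,0,0,0,0,0],[0,0,0,0,0,0,0],[0,0,0,0,0,0,0],[0,0,0,0,0,0,0],[0,0,0,0,0,0,0]]]'
```

```text
clock: 22.65
tool_pos: [0.5126, -0.0954, 0.0062]
orientation: [-90.0, -0.2, 13.1]
force: [-0.5, 1.2, 7.9]
opening: 0.0358
```

```bash
python3 -m pendant '[[[0,-2,0,0,0,0,0],[0,-3.5,0,0,0,0,0],[0,-4,0,0,3.5,0,0],[0,-2,0,0,3.6,0,0],[0,0,0,0,3.6,0,0],[0,0,0,0,0,0,0]]]'
python3 to.py .4785 .2867 .12 2.35
```

```text
clock: 23.15
tool_pos: [0.5124, -0.0954, 0.122]
orientation: [-90.0, -0.3, 2.2]
force: [-0.5, -0.2, -0.8]
opening: 0.0355
t 23.1 pos [ 0.51 -0.1   0.12] rpy [-89.95  -0.28   2.21] F [-0.47 -0.17 -0.77] open 0.0355
turn rotvec deg [-0.05 -0.14  0.28] shift after turn cm [-1.82  0.2  38.32]
```

```bash
python3 -m pendant '[[[-0.18,0,2.3,0,0,0,0],[-0.18,0,4,0,0,0,0],[-0.18,0,4,0,0,0,0],[-0.18,0,4,0,0,0,0],[-0.18,0,4,0,0,0,0],[-0.18,0,4,0,0,0,0],[-0.18,0,4,0,0,0,0],[-0.18,0,4,0,0,0,0],[-0.18,0,4,0,0,0,0],[-0.18,0,4,0,0,0,0],[0,0,0,0,0,0,0],[0,0,0,0,0,0,0]]]'
python3 to.py .4785 .2867 .038 2.35
```

```text
clock: 24.15
tool_pos: [0.4766, 0.288, 0.1185]
orientation: [-90.1, 0.1, 2.7]
force: [-0.5, -0.1, -0.3]
opening: 0.0357
t 24.1 pos [0.48 0.29 0.12] rpy [-90.06   0.07   2.66] F [-0.52 -0.13 -0.34] open 0.0357
turn rotvec deg [ 0.06  0.31 -0.07] shift after turn cm [ 0.19  8.05 -0.14]
```

```bash
python3 -m pendant '[[[0.1,3,-0.1,0,0.3,0,0],[0,3,0,0,0,0,0],[0,1.5,0,0,0,0,0],[0,0.4,0,0,0,0,0],[0,0,0,0,0,0,0],[0,0,0,0,0,0,0]]]'
python3 to.py .4785 .2867 .036 2.35
```

```text
clock: 24.65
tool_pos: [0.4789, 0.2849, 0.0411]
orientation: [-90.0, -0.0, 2.1]
force: [0.6, 0.5, 0.1]
opening: 0.0359
t 24.6 pos [0.48 0.28 0.04] rpy [-90.01  -0.01   2.08] F [0.64 0.49 0.07] open 0.0359
turn rotvec deg [ 0.01 -0.27  0.01] shift after turn cm [-0.04  0.51  0.18]
```

Lower the last bit, release, go up, and head for block C.

```bash
python3 -m pendant '[[[0,0.3,0,0,0,0,0],[0,0.1,0,0,0,0,0],[0,0,0,0,0,0,0.5],[0,0,0,0,0,0,0.55],[0,0,0,0,0,0,0.55],[0,0,0,0,0,0,0.55],[0,-3,0,0,0,0,0.55],[0,-4,0,0,0,0,0.65],[0,-2,0,0,0,0,0.65]]]'
python3 to.py .454 -.112 .12 -14
```

```text
clock: 25.4
tool_pos: [0.4797, 0.2862, 0.1303]
orientation: [-89.9, -0.2, 2.1]
force: [1.3, 0.5, 1.5]
opening: 0.055
t 25.4 pos [0.48 0.29 0.13] rpy [-89.91  -0.17   2.13] F [1.34 0.52 1.54] open 0.055
turn rotvec deg [-0.12 16.13  0.15] shift after turn cm [  7.14   1.03 -39.26]
```

```bash
python3 -m pendant '[[[0,0,0,0,5.4,0,0.65],[0,0,0,0,5.4,0,0.65],[0.71,0,-3.93,0,5.3,0,0.65],[0.71,0,-3.93,0,0,0,0.65],[0.71,0,-3.93,0,0,0,0.65],[0.71,0,-3.93,0,0,0,0.65],[0.71,0,-3.93,0,0,0,0.65],[0.71,0,-3.93,0,0,0,0.65],[0.71,0,-3.93,0,0,0,0.65],[0.71,0,-3.93,0,0,0,0.65],[0.71,0,-3.93,0,0,0,0.65],[0.71,0,-3.9,0,0,0,0.65]]]'
python3 -m pendant '[[[0,0,0,0,0,0,0.65],[0,0,0,0,0,0,0.65]]]'
python3 blk.py wrist
python3 to.py .454 -.112 .005 -14
python3 - <<'E'
from h import *
s=snap("wrist");save(s,"w8")
E
```

```text
clock: 26.4
tool_pos: [0.4555, -0.1147, 0.127]
orientation: [-90.0, -0.1, -14.0]
force: [1.1, 0.4, -1.3]
opening: 0.057
clock: 26.57
tool_pos: [0.4554, -0.115, 0.1266]
orientation: [-90.0, -0.0, -14.3]
force: [0.9, 0.1, 0.3]
opening: 0.0569
wrist t 26.5667
YELLOW 0.66 px [335, 153] z0 0 xy [ 0.4376 -0.0331] yaw(long axis=y) 124.4 iou 0.927
walnut 0.63 px [256, 190] z0 0 xy [ 0.4535 -0.1117] yaw(long axis=y) 169.0 iou 0.922
walnut 0.62 px [295, 320] z0 0 xy [ 0.6266 -0.1086] yaw(long axis=y) 173.2 iou 0.336
t 26.7 pos [ 0.46 -0.11  0.13] rpy [-89.99  -0.02 -14.07] F [ 0.    0.51 -0.42] open 0.057
turn rotvec deg [-0.01 -0.07  0.02] shift after turn cm [-0.22 12.17  0.04]
```

View pics/w8.png

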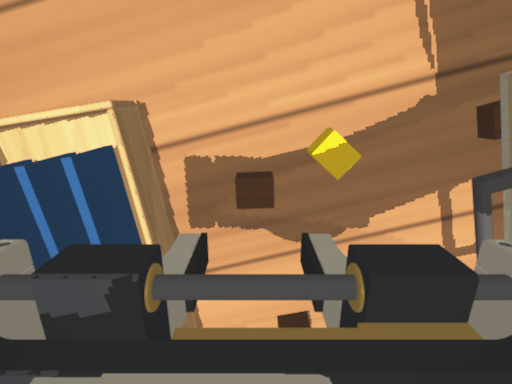

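```bash
python3 -m pendant '[[[-0.2,3.5,0,0,-1.5,0,0.55],[0,3.5,0,0,0,0,0.55],[0,3.5,0,0,0,0,0.55],[0,1.6,0,0,0,0,0.55],[0,0,0,0,0,0,0.55],[0,0,0,0,0,0,0],[0,0,0,0,0,0,0],[0,0,0,0,0,0,0],[0,0,0,0,0,0,0],[0,0,0,0,0,0,0],[0,0,0,0,0,0,0]]]'
```

```text
clock: 27.63
tool_pos: [0.4551, -0.112, 0.0069]
orientation: [-89.9, -0.2, -12.5]
force: [-0.6, 4.0, 7.9]
opening: 0.0357
```

```bash
python3 -m pendant '[[[0,-2,0,0,0,0,0],[0,-3.5,0,0,0,0,0],[0,-4,0,0,-5,0,0],[0,-2,0,0,-5,0,0],[0,0,0,0,-4.8,0,0],[0,0,0,0,0,0,0]]]'
python3 to.py .5635 .2902 .12 2.35
```

```text
clock: 28.13
tool_pos: [0.455, -0.1123, 0.1228]
orientation: [-90.0, -0.3, 2.5]
force: [0.0, -0.8, -1.5]
opening: 0.0358
t 28.1 pos [ 0.46 -0.11  0.12] rpy [-89.96  -0.28   2.48] F [ 0.03 -0.8  -1.55] open 0.0358
turn rotvec deg [-0.04  0.13  0.28] shift after turn cm [12.49  0.28 39.78]
```

```bash
python3 -m pendant '[[[0.8,0,2.5,0,0,0,0],[1.18,0,3.75,0,0,0,0],[1.18,0,3.75,0,0,0,0],[1.18,0,3.75,0,0,0,0],[1.18,0,3.75,0,0,0,0],[1.18,0,3.75,0,0,0,0],[1.18,0,3.75,0,0,0,0],[1.18,0,3.75,0,0,0,0],[1.18,0,3.75,0,0,0,0],[1.18,0,3.75,0,0,0,0],[1.1,0,3.5,0,0,0,0],[0,0,0,0,0,0,0]]]'
python3 -m pendant '[[[0,2,0,0,0,0,0],[0,3,0,0,0,0,0],[0,1.5,0,0,0,0,0],[0,0,0,0,0,0,0],[0,0,0,0,0,0,0]]]'
python3 to.py .5635 .2902 .037 2.35
```

```text
clock: 29.13
tool_pos: [0.5646, 0.2951, 0.1191]
orientation: [-90.0, -0.0, 2.3]
force: [1.3, -1.1, 0.5]
opening: 0.036
clock: 29.55
tool_pos: [0.5626, 0.2889, 0.0544]
orientation: [-90.1, 0.1, 2.2]
force: [0.7, -0.2, 0.2]
opening: 0.0354
t 29.6 pos [0.56 0.29 0.05] rpy [-90.13   0.13   2.17] F [ 0.71 -0.21  0.15] open 0.0354
turn rotvec deg [ 0.13 -0.18 -0.13] shift after turn cm [0.09 1.74 0.13]
```

```bash
python3 -m pendant '[[[0,1.2,0,0,0,0,0],[0,0.5,0,0,0,0,0],[0,0,0,0,0,0,0],[0,0,0,0,0,0,0.5],[0,0,0,0,0,0,0.55],[0,0,0,0,0,0,0.55],[0,0,0,0,0,0,0.55],[0,-3,0,0,0,0,0.55],[0,-4,0,0,0,0,0.65],[0,-2,0,0,0,0,0.65]]]'
python3 to.py .634 -.108 .12 -4
```

```text
clock: 30.38
tool_pos: [0.5647, 0.2904, 0.1328]
orientation: [-89.9, -0.2, 2.3]
force: [1.1, 0.5, 1.1]
opening: 0.0548
t 30.4 pos [0.56 0.29 0.13] rpy [-89.91  -0.21   2.32] F [1.15 0.46 1.06] open 0.0548
turn rotvec deg [-0.1   6.32  0.2 ] shift after turn cm [  9.69   1.28 -39.26]
```

```bash
python3 -m pendant '[[[0,0,0,0,6.3,0,0.65],[0.97,0,-3.93,0,0,0,0.65],[0.97,0,-3.93,0,0,0,0.65],[0.97,0,-3.93,0,0,0,0.65],[0.97,0,-3.93,0,0,0,0.65],[0.97,0,-3.93,0,0,0,0.65],[0.97,0,-3.93,0,0,0,0.65],[0.97,0,-3.93,0,0,0,0.65],[0.97,0,-3.93,0,0,0,0.65],[0.97,0,-3.93,0,0,0,0.65],[0.97,0,-3.93,0,0,0,0.65],[0,0,0,0,0,0,0.65]]]'
python3 -m pendant '[[[0,0,0,0,0,0,0.65],[0,0,0,0,0,0,0.65]]]'
python3 blk.py wrist
python3 to.py .634 -.108 .005 -4
python3 - <<'E'
from h import *
s=snap("wrist");save(s,"w9")
E
```

```text
clock: 31.38
tool_pos: [0.6329, -0.1153, 0.1287]
orientation: [-90.1, -0.0, -4.3]
force: [0.8, 1.3, -0.1]
opening: 0.0569
clock: 31.55
tool_pos: [0.6323, -0.1096, 0.1286]
orientation: [-90.0, -0.0, -4.1]
force: [0.4, 0.1, -1.1]
opening: 0.0568
wrist t 31.55
walnut 0.62 px [255, 193] z0 0 xy [ 0.6339 -0.1089] yaw(long axis=y) 178.0 iou 0.931
t 31.6 pos [ 0.63 -0.11  0.13] rpy [-89.99  -0.01  -3.97] F [ 0.07  0.36 -0.05] open 0.0569
turn rotvec deg [-0.01  0.03  0.01] shift after turn cm [ 0.15 12.37  0.04]
```

View pics/w9.png

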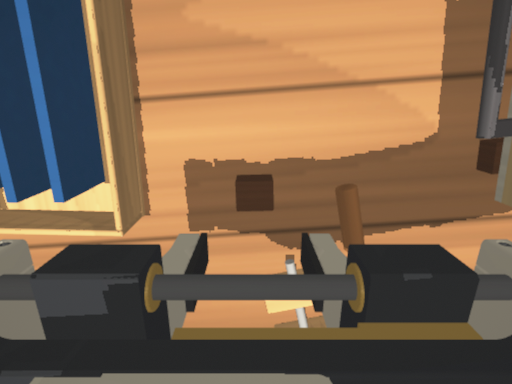

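```bash
python3 - <<'E'
from h import *
s=snap("wrist"); print(pix2z(s,[[336,190],[345,240],[362,245]],.02))
E
```

```text
[[ 6.35100119e-01 -2.83137177e-02  2.00000000e-02]
 [ 6.89544884e-01 -1.80294497e-02  2.00000000e-02]
 [ 6.96481597e-01 -3.34491305e-04  2.00000000e-02]]
```

```bash
python3 -m pendant '[[[0.15,3.5,0,0,0,0,0.55],[0,3.5,0,0,0,0,0.55],[0,3.5,0,0,0,0,0.55],[0,1.8,0,0,0,0,0.55],[0,0,0,0,0,0,0.55],[0,0,0,0,0,0,0],[0,0,0,0,0,0,0],[0,0,0,0,0,0,0],[0,0,0,0,0,0,0],[0,0,0,0,0,0,0],[0,0,0,0,0,0,0]]]'
python3 -m pendant '[[[0,-2,0,0,0,0,0],[0,-3.5,0,0,0,0,0],[0,-4,0,0,-3.2,0,0],[0,-2,0,0,-3.2,0,0],[0,0,0,0,0,0,0],[0,0,0,0,0,0,0]]]'
python3 to.py .6055 .2921 .12 2.35
```

```text
clock: 32.67
tool_pos: [0.6344, -0.109, 0.0064]
orientation: [-90.0, -0.1, -4.0]
force: [-0.3, 1.6, 3.3]
opening: 0.0358
clock: 33.17
tool_pos: [0.6348, -0.1092, 0.1226]
orientation: [-90.0, -0.2, 2.4]
force: [-0.4, -0.3, -1.2]
opening: 0.0357
t 33.2 pos [ 0.63 -0.11  0.12] rpy [-89.98  -0.21   2.36] F [-0.44 -0.34 -1.21] open 0.0357
turn rotvec deg [-0.02  0.01  0.21] shift after turn cm [-1.28  0.26 40.22]
```

```bash
python3 -m pendant '[[[-0.08,0,2.4,0,0,0,0],[-0.12,0,3.8,0,0,0,0],[-0.12,0,3.8,0,0,0,0],[-0.12,0,3.8,0,0,0,0],[-0.12,0,3.8,0,0,0,0],[-0.12,0,3.8,0,0,0,0],[-0.12,0,3.8,0,0,0,0],[-0.12,0,3.8,0,0,0,0],[-0.12,0,3.8,0,0,0,0],[-0.12,0,3.8,0,0,0,0],[-0.12,0,3.6,0,0,0,0],[0,0,0,0,0,0,0]]]'
python3 -m pendant '[[[0,2,0,0,0,0,0],[0,3,0,0,0,0,0],[0,1.5,0,0,0,0,0],[0,0,0,0,0,0,0],[0,0,0,0,0,0,0]]]'
python3 to.py .6055 .2921 .037 2.35
```

```text
clock: 34.17
tool_pos: [0.6035, 0.2973, 0.1187]
orientation: [-90.0, 0.1, 2.6]
force: [1.2, -1.4, -0.6]
opening: 0.0357
clock: 34.58
tool_pos: [0.6036, 0.2909, 0.0538]
orientation: [-90.1, 0.2, 2.4]
force: [1.1, 0.0, -0.3]
opening: 0.0356
t 34.6 pos [0.6  0.29 0.05] rpy [-90.15   0.17   2.35] F [ 1.1   0.04 -0.25] open 0.0356
turn rotvec deg [ 0.15  0.   -0.17] shift after turn cm [0.19 1.68 0.11]
```

```bash
python3 -m pendant '[[[0.1,1.2,0,0,0,0,0],[0,0.4,0,0,0,0,0],[0,0,0,0,0,0,0],[0,0,0,0,0,0,0.5],[0,0,0,0,0,0,0.55],[0,0,0,0,0,0,0.55],[0,0,0,0,0,0,0.55],[0,-3,0,0,0,0,0.55],[0,-4,0,0,0,0,0.65],[0,-2,0,0,0,0,0.6]]]'
python3 to.py .530 .0720 .13 2.35
```

```text
clock: 35.42
tool_pos: [0.607, 0.2926, 0.134]
orientation: [-89.9, -0.2, 2.4]
force: [0.8, 1.1, 1.5]
opening: 0.0523
t 35.4 pos [0.61 0.29 0.13] rpy [-89.91  -0.22   2.42] F [0.82 1.06 1.46] open 0.0523
turn rotvec deg [-0.09  0.07  0.22] shift after turn cm [ -8.6    0.4  -21.73]
```

```bash
python3 -m pendant '[[[-1.43,0,-3.62,0,0,0,0.6],[-1.43,0,-3.62,0,0,0,0.6],[-1.43,0,-3.62,0,0,0,0.6],[-1.43,0,-3.62,0,0,0,0.6],[-1.43,0,-3.62,0,0,0,0.6],[-1.43,0,-3.62,0,0,0,0.6],[0,0,0,0,0,0,0.6],[0,0,0,0,0,0,0.6]]]'
python3 to.py .530 .0720 .043 2.35
python3 - <<'E'
from h import *
save(snap("wrist"),"w10"); save(snap("top"),"top10"); save(snap("scene"),"sc10",(230,130,220,170),3.5)
E
python3 blk.py top scene
```

```text
clock: 36.08
tool_pos: [0.5283, 0.0697, 0.1304]
orientation: [-90.0, -0.1, 2.2]
force: [1.0, 0.9, 0.8]
opening: 0.0527
t 36.1 pos [0.53 0.07 0.13] rpy [-89.97  -0.07   2.24] F [1.05 0.92 0.79] open 0.0527
turn rotvec deg [-0.03 -0.11  0.07] shift after turn cm [0.18 8.74 0.22]
top t 36.2333
YELLOW 0.75 px [283, 279] z0 0 xy [ 0.4366 -0.0316] yaw(long axis=y) 127.6 iou 0.928
scene t 36.3333
walnut 0.81 px [348, 242] z0 0.03 xy [0.5632 0.2926] yaw(long axis=y) 151.8 iou 0.726
walnut 0.78 px [371, 227] z0 0.03 xy [0.4765 0.2867] yaw(long axis=y) 0.8 iou 0.955
YELLOW 0.62 px [301, 172] z0 0 xy [ 0.4376 -0.0322] yaw(long axis=y) 135.4 iou 0.903
walnut 0.59 px [337, 247] z0 0.03 xy [0.5982 0.2893] yaw(long axis=y) 152.9 iou 0.657
walnut 0.54 px [343, 194] z0 0.03 xy [0.4402 0.1508] yaw(long axis=y) 28.1 iou 0.843
walnut 0.48 px [336, 218] z0 0.03 xy [0.5239 0.2115] yaw(long axis=y) 6.6 iou 0.903
```

View pics/w10.png

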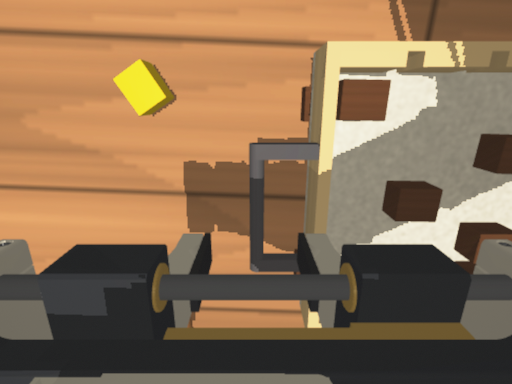

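View pics/sc10.png

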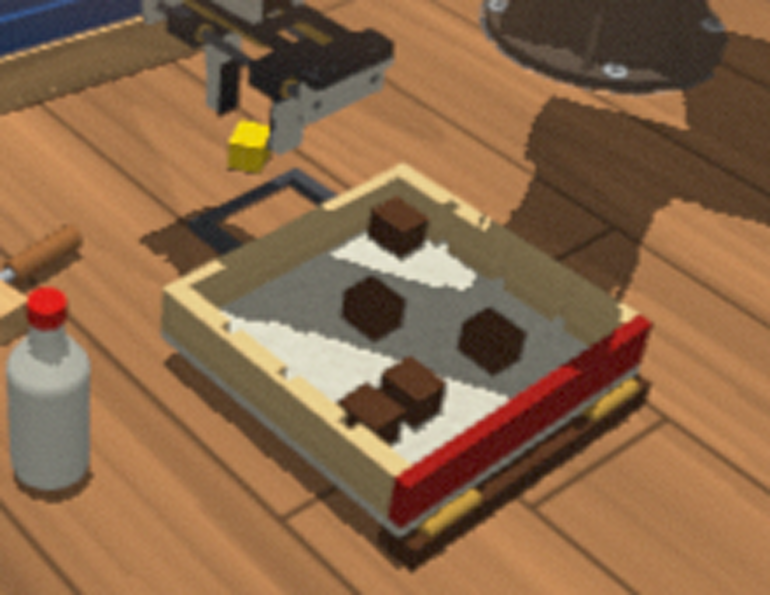

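```bash
python3 -m pendant '[[[0.15,0,0.2,0,-0.1,0,0.35],[0,0,0,0,0,0,0.35],[0,3,0,0,0,0,0.35],[0,3,0,0,0,0,0.35],[0,2.7,0,0,0,0,0.35],[0,0,0,0,0,0,0.35],[0,0,0,0,0,0,0.35],[0,0,0,0,0,0,0],[0,0,0,0,0,0,0],[0,0,0,0,0,0,0],[0,0,0,0,0,0,0],[0,0,0,0,0,0,0]]]'
python3 to.py .530 .0720 .043 2.35
```

```text
clock: 37.43
tool_pos: [0.5313, 0.0719, 0.0442]
orientation: [-90.1, -0.1, 2.5]
force: [4.8, -11.8, 2.4]
opening: 0.0111
t 37.4 pos [0.53 0.07 0.04] rpy [-90.09  -0.11   2.51] F [  4.82 -11.77   2.44] open 0.0111
turn rotvec deg [0.09 0.16 0.11] shift after turn cm [-0.13  0.12  0.02]
```

```bash
python3 -m pendant '[[[0,-0.72,0.12,0,0,0,0],[0,-0.72,0.12,0,0,0,0],[0,-0.72,0.15,0,0,0,0],[0,-0.72,0.15,0,0,0,0],[0,0,0,0,0,0,0],[0,0,0,0,0,0,0]]]'
python3 to.py .530 .0774 .072 2.35
python3 - <<'E'
from h import *
save(snap("scene"),"sc11",(230,130,220,170),3.5)
E
```

```text
clock: 37.93
tool_pos: [0.5311, 0.0773, 0.0733]
orientation: [-90.1, -0.1, 2.5]
force: [4.5, -10.7, 3.6]
opening: 0.011
t 37.9 pos [0.53 0.08 0.07] rpy [-90.08  -0.13   2.5 ] F [  4.47 -10.71   3.62] open 0.011
turn rotvec deg [0.08 0.15 0.13] shift after turn cm [-0.11  0.13  0.01]
```

View pics/sc11.png

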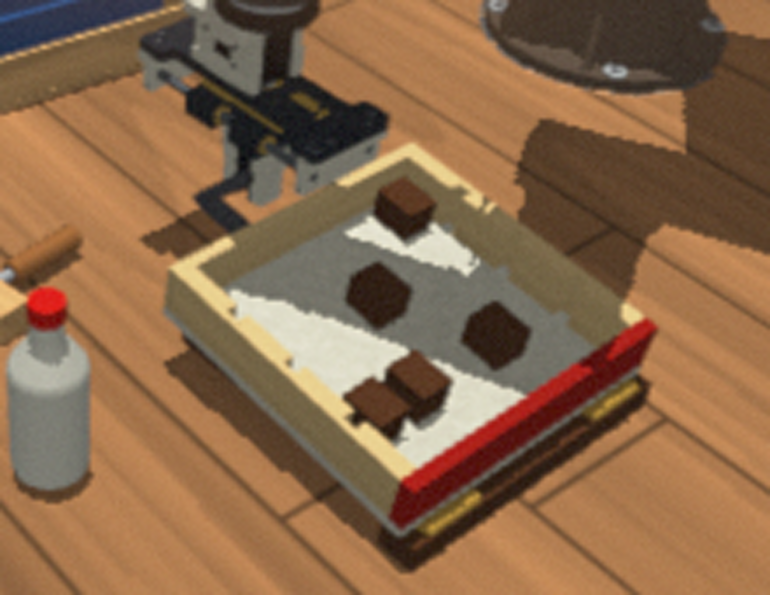

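The tray is rising with the hand. Continuing to 0.3 rad.

```bash
python3 -m pendant '[[[0,-0.7,0.19,0,0,0,0],[0,-0.7,0.19,0,0,0,0],[0,-0.7,0.23,0,0,0,0],[0,-0.69,0.23,0,0,0,0],[0,-0.69,0.26,0,0,0,0],[0,-0.68,0.26,0,0,0,0],[0,-0.67,0.29,0,0,0,0],[0,-0.67,0.3,0,0,0,0],[0,0,0,0,0,0,0],[0,0,0,0,0,0,0]]]'
python3 to.py .530 .0968 .127 2.35
python3 - <<'E'
from h import *
save(snap("scene"),"sc12",(230,130,220,170),3.5)
E
```

```text
clock: 38.82
tool_pos: [0.5304, 0.0963, 0.1288]
orientation: [-90.1, -0.2, 2.5]
force: [3.4, -11.9, 6.8]
opening: 0.0112
t 38.8 pos [0.53 0.1  0.13] rpy [-90.14  -0.16   2.5 ] F [  3.42 -11.92   6.77] open 0.0112
turn rotvec deg [0.14 0.15 0.16] shift after turn cm [-0.04  0.18  0.05]
```

View pics/sc12.png

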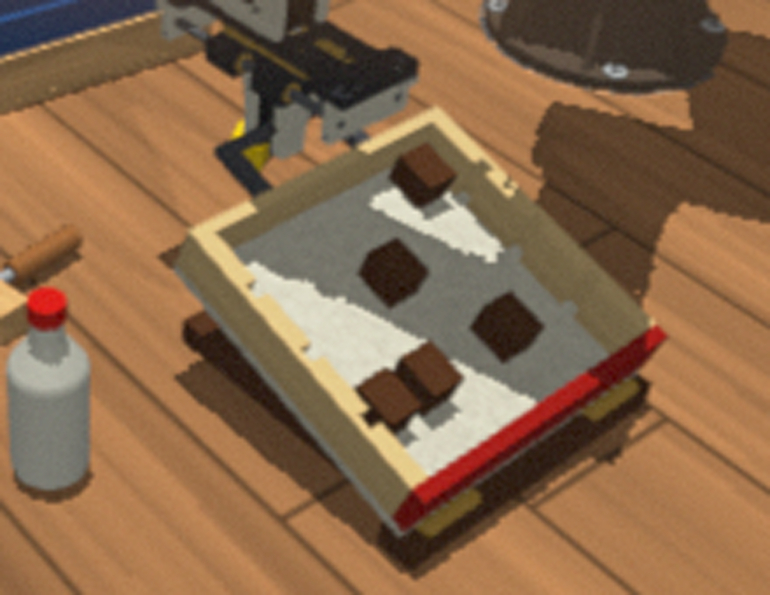

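Still no sliding at 0.3; on to 0.45.

```bash
python3 -m pendant '[[[0,-0.66,0.32,0,0,0,0],[0,-0.65,0.33,0,0,0,0],[0,-0.64,0.35,0,0,0,0],[0,-0.64,0.36,0,0,0,0],[0,-0.62,0.38,0,0,0,0],[0,-0.62,0.4,0,0,0,0],[0,0,0,0,0,0,0],[0,0,0,0,0,0,0],[0,0,0,0,0,0,0],[0,0,0,0,0,0,0]]]'
python3 to.py .530 .118 .165 2.35
python3 - <<'E'
from h import *
save(snap("scene"),"sc13",(230,130,220,170),3.5)
E
```

```text
clock: 39.7
tool_pos: [0.5295, 0.1174, 0.1676]
orientation: [-90.2, -0.2, 2.5]
force: [2.4, -11.7, 7.7]
opening: 0.0111
t 39.7 pos [0.53 0.12 0.17] rpy [-90.15  -0.2    2.5 ] F [  2.35 -11.73   7.69] open 0.0111
turn rotvec deg [0.15 0.15 0.2 ] shift after turn cm [0.05 0.26 0.06]
```

View pics/sc13.png

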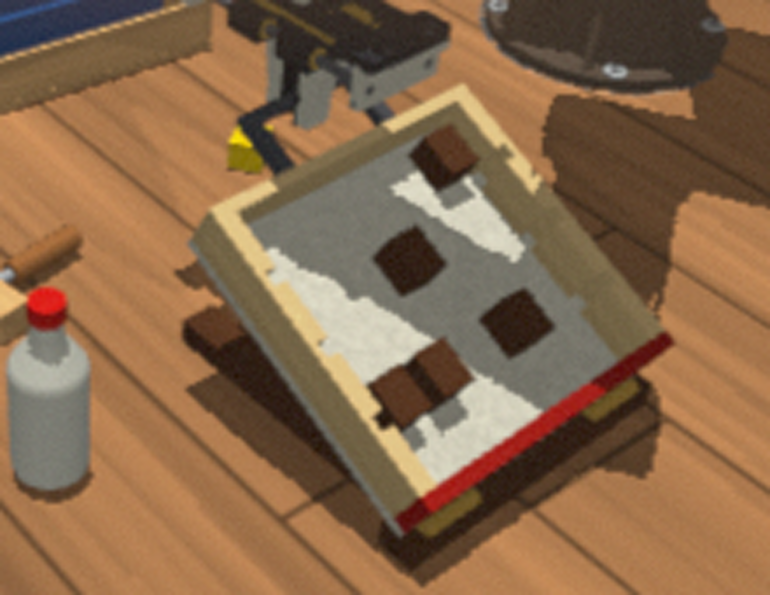

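```bash
python3 -m pendant '[[[0,-0.6,0.41,0,0,0,0],[0,-0.6,0.43,0,0,0,0],[0,-0.58,0.45,0,0,0,0],[0,-0.58,0.45,0,0,0,0],[0,0,0,0,0,0,0],[0,0,0,0,0,0,0],[0,0,0,0,0,0,0]]]'
python3 to.py .530 .135 .187 2.35
python3 - <<'E'
from h import *
save(snap("scene"),"sc14",(230,130,220,170),3.5)
E
```

```text
clock: 40.33
tool_pos: [0.5288, 0.1345, 0.1914]
orientation: [-90.2, -0.2, 2.5]
force: [3.0, -12.3, 10.0]
opening: 0.011
t 40.3 pos [0.53 0.13 0.19] rpy [-90.17  -0.21   2.49] F [  2.97 -12.32   9.99] open 0.011
turn rotvec deg [0.17 0.14 0.22] shift after turn cm [0.12 0.44 0.04]
```

View pics/sc14.png

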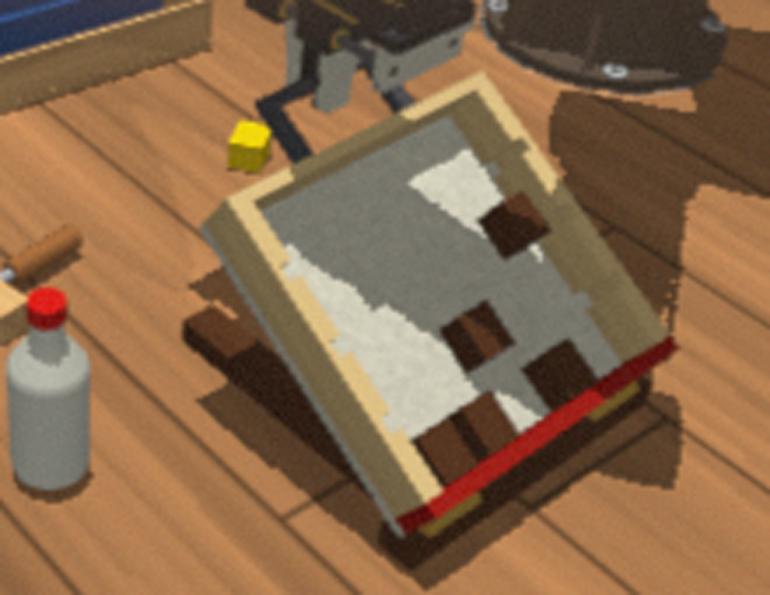

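```bash
python3 -m pendant '[[[0,0,0,0,0,0,0],[0,0,0,0,0,0,0],[0,0,0,0,0,0,0],[0,0,0,0,0,0,0],[0,0,0,0,0,0,0],[0,0,0,0,0,0,0],[0,0,0,0,0,0,0],[0,0,0,0,0,0,0],[0,0,0,0,0,0,0]]]'
python3 - <<'E'
from h import *
save(snap("scene"),"sc15",(230,130,220,170),3.5)
E
```

```text
clock: 41.13
tool_pos: [0.5288, 0.1345, 0.1914]
orientation: [-90.2, -0.2, 2.5]
force: [2.6, -13.2, 10.0]
opening: 0.0108
```

View pics/sc15.png

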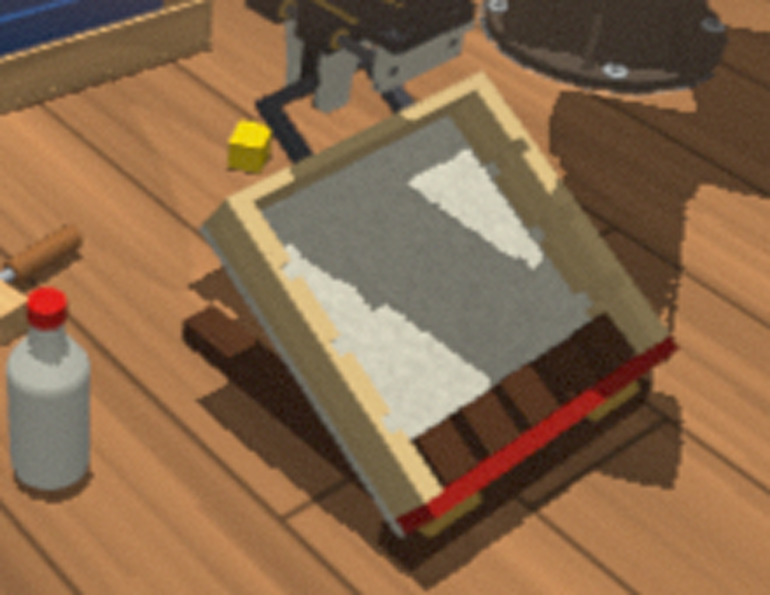

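```bash
python3 -m pendant '[[[0,0.58,-0.45,0,0,0,0],[0,0.58,-0.45,0,0,0,0],[0,0.6,-0.43,0,0,0,0],[0,0.6,-0.41,0,0,0,0],[0,0.62,-0.4,0,0,0,0],[0,0.62,-0.38,0,0,0,0],[0,0.64,-0.36,0,0,0,0],[0,0.64,-0.35,0,0,0,0],[0,0.65,-0.33,0,0,0,0],[0,0.66,-0.32,0,0,0,0],[0,0,0,0,0,0,0]]]'
python3 -m pendant '[[[0,0.67,-0.3,0,0,0,0],[0,0.67,-0.29,0,0,0,0],[0,0.68,-0.26,0,0,0,0],[0,0.69,-0.26,0,0,0,0],[0,0.69,-0.23,0,0,0,0],[0,0.7,-0.23,0,0,0,0],[0,0.7,-0.19,0,0,0,0],[0,0.7,-0.19,0,0,0,0],[0,0,0,0,0,0,0],[0,0,0,0,0,0,0]]]'
python3 to.py .5311 .0773 .0733 2.35
python3 - <<'E'
from h import *
save(snap("scene"),"sc16",(230,130,220,170),3.5)
E
```

```text
clock: 42.1
tool_pos: [0.5303, 0.0956, 0.1278]
orientation: [-90.2, -0.1, 2.5]
force: [8.4, -14.7, -2.6]
opening: 0.0107
clock: 42.93
tool_pos: [0.531, 0.077, 0.0722]
orientation: [-90.1, -0.1, 2.5]
force: [8.3, -12.7, -5.9]
opening: 0.0108
t 42.9 pos [0.53 0.08 0.07] rpy [-90.1   -0.1    2.47] F [  8.25 -12.72  -5.92] open 0.0108
turn rotvec deg [0.1  0.12 0.1 ] shift after turn cm [ 0.01 -0.11  0.03]
```

View pics/sc16.png

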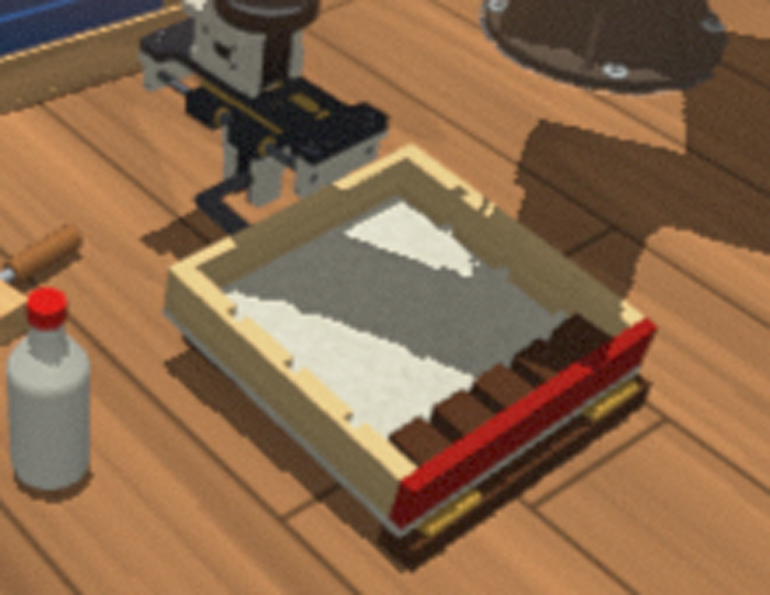

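```bash
python3 -m pendant '[[[0,0.72,-0.15,0,0,0,0],[0,0.72,-0.15,0,0,0,0],[0,0.72,-0.12,0,0,0,0],[0,0.65,-0.12,0,0,0,0],[0,0.2,0,0,0,0,0],[0,0,0,0,0,0,0],[0,0,0,0,0,0,0]]]'
python3 to.py .5311 .072 .0442 2.35
```

```text
clock: 43.57
tool_pos: [0.5314, 0.0719, 0.044]
orientation: [-90.1, -0.1, 2.5]
force: [0.4, -12.2, 14.2]
opening: 0.011
t 43.6 pos [0.53 0.07 0.04] rpy [-90.08  -0.14   2.52] F [  0.36 -12.23  14.15] open 0.011
turn rotvec deg [0.08 0.17 0.14] shift after turn cm [-0.03 -0.02  0.01]
```

```bash
python3 -m pendant '[[[0,0,0,0,0,0,0.2],[0,0,0,0,0,0,0.35],[0,0,0,0,0,0,0.35],[0,0,0,0,0,0,0.35],[0,-2,0,0,0,0,0.35],[0,-3.5,0,0,0,0,0.35],[0,-4,0,0,0,0,0.35],[0,-3,-2,0,0,0,0.35],[0,0,-4,0,0,0,0.35],[0,0,-4,0,0,0,0.35],[0,0,-4,0,0,0,0.35],[0,0,-4,0,0,0,0.35]]]'
python3 -m pendant '[[[-0.5,0,-4,0,0,0,0.35],[-0.5,0,-4,0,0,0,0.35],[-0.5,0,-4,0,0,0,0.35],[0,0,0,0,0,0,0.35],[0,0,0,0,0,0,0.35]]]'
python3 - <<'E'
from h import *
s=snap("scene");save(s,"sc17",(230,130,220,170),3.5); save(s,"sc17f");save(snap("top"),"top17"); 
E
python3 blk.py top scene
```

```text
clock: 44.57
tool_pos: [0.5379, -0.1076, 0.1668]
orientation: [-90.0, -0.1, 2.5]
force: [0.9, 0.8, 0.5]
opening: 0.0307
clock: 44.98
tool_pos: [0.5276, -0.2288, 0.1658]
orientation: [-90.0, 0.0, 2.3]
force: [1.3, 0.3, 0.3]
opening: 0.031
top t 45.0833
walnut 0.74 px [120, 277] z0 0.03 xy [0.4347 0.3256] yaw(long axis=y) 4.0 iou 0.869
walnut 0.74 px [123, 200] z0 0.03 xy [0.6028 0.3345] yaw(long axis=y) 0.0 iou 0.84
walnut 0.67 px [121, 256] z0 0.03 xy [0.477  0.3305] yaw(long axis=y) 3.0 iou 0.815
walnut 0.56 px [122, 219] z0 0.03 xy [0.5595 0.3323] yaw(long axis=y) 2.0 iou 0.939
walnut 0.54 px [122, 237] z0 0.03 xy [0.5195 0.3307] yaw(long axis=y) 1.1 iou 0.83
scene t 45.1833
walnut 0.68 px [371, 240] z0 0.03 xy [0.5141 0.3223] yaw(long axis=y) 33.4 iou 0.561
YELLOW 0.48 px [301, 172] z0 0 xy [ 0.4371 -0.0307] yaw(long axis=y) 122.6 iou 0.869
walnut 0.46 px [359, 248] z0 0.03 xy [0.5549 0.3238] yaw(long axis=y) 122.7 iou 0.434
walnut 0.44 px [382, 233] z0 0.03 xy [0.4707 0.3211] yaw(long axis=y) 117.3 iou 0.5
walnut 0.41 px [348, 256] z0 0.03 xy [0.5958 0.3275] yaw(long axis=y) 123.2 iou 0.432
```

View pics/sc17.png

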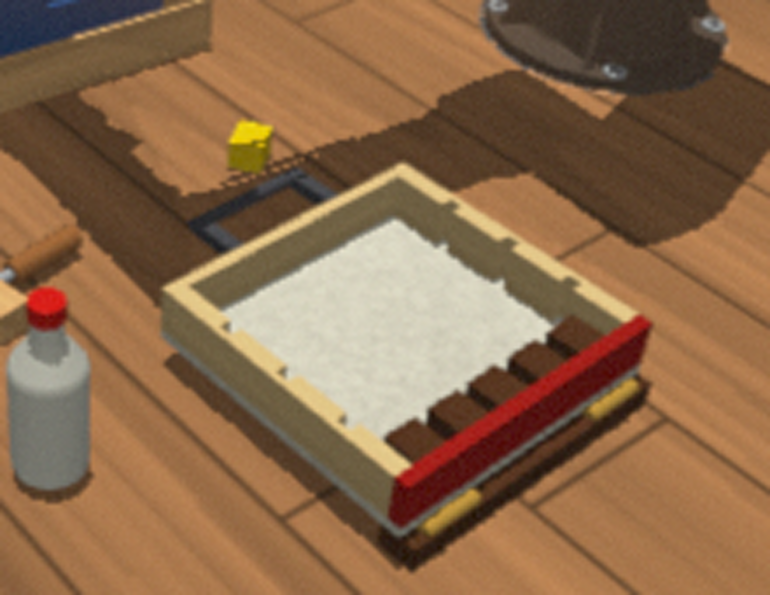

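View pics/top17.png

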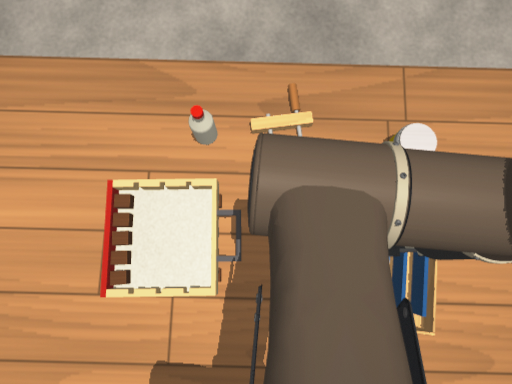

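View pics/sc17f.png

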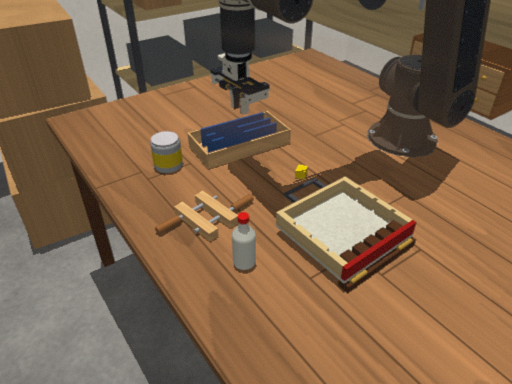

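```bash
python3 -c "
from plant import ctrl
print(ctrl.get_obs()['force']); print(ctrl.close_job())"
```

```text
[-0.22289709 -0.84110354 -0.07058425]
the job is handed in; nothing more can be done
None
```

I moved all three blue dividers into the crate and put the three bench blocks into the tray with the two already there. Then I tipped the tray by its handle until all five blocks slid into one row along the fence, lowered it gently, let go and handed the job in at about 45 s. No verdict was reported.

**Surprises:**
- One bench block had been knocked about 3 cm aside early on, so I measured it again before picking it up.
- The blocks did not slide at 0.25–0.4 rad as the notes say. They moved only at about 0.55 rad, worked out from the hand's position because I had no direct tilt reading.

**Last checks, all made before handing in:**
- **Blocks:** the top view puts all five in a single row. I worked out three of the distances to the fence, at 17–19 mm, where flat against it is 15–18 mm and the limit is 25 mm.
- **Tray:** it looks flat in the pictures, and it pressed back with about 14 N at its lower stop before I let go.
- **Dividers:** all three are standing upright inside the crate.
- **Other things:** the bottle, clamp, tin and yellow block look unmoved in the pictures; I measured only the yellow block.
- **Gripper:** it is clear of everything, with almost no force on it.

**What disagreed or touched:**
- The automatic block positions from the scene camera were poor for the blocks behind the fence, putting them 5–8 mm off the top view. I relied on the top view, which agreed with what I could see.
- While letting go of the first divider, a finger seems to have pushed the crate wall with about 18 N. The crate is fixed and nothing moved.

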